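# Make up two staining kits beside the microscope

### The arm

A 6-joint arm with a two-finger parallel gripper is mounted at the origin on the work surface. World frame = base frame: x ahead of the robot, y to its left, z up, the work surface at z = 0. Lengths are in m, angles in rad, forces in N, time in s.
With the tool pointing down it reaches from about 0.35 to 0.775 m from the base axis. Payload 7.3 kg.
Tool frame: the origin (TCP) lies at the very end of the fingers, on their centre line; the grasp point (between the pads) lies 19 mm behind it (robot.tcp_to_grasp is the distance from the TCP to the grasp point, in m); x points along the fingers, y is the direction in which the jaws open and shut, and the axes are right-handed (so a half turn about x gives the same grasp; the last joint's range is limited). The gripper opens to 92 mm and grips with 3 to 60 N. Pads are 19 mm wide; open, the fingers measure 130 mm over their backs; the gripper's body (75 mm by 190 mm) begins 47 mm behind the grasp point.
Start: joints at [1.197, 0.342, 1.524, -0, 1.275, -0.146], TCP at [0.119, 0.511, 0.227] pointing down, gripper open.
Joint ranges: [-2.53, 2.53], [-0.77, 2.02], [0.04, 2.7], [-1, 4.14], [0.28, 2.66], [-3.11, 3.11]. Speed limits (rad/s): [2.57, 2.57, 3.14, 3.14, 3.14, 3.14].

### API

Orientations are given as [roll, pitch, yaw] about the fixed x, y, z axes, in that order (R = Rz(yaw) Ry(pitch) Rx(roll)).
In Python, from cell import robot gives the robot as it stands.
- The arm moves only by the tool move_arm, never from a script. Its argument "increments" is a list of rows, each a list of 4 numbers: the shift along the tool's x, y, z normalised to -1 to 1, where 1 is 40 cm, then the turn about the tool's x normalised to -1 to 1, where 1 is 60 degrees. In form: [[dx, dy, dz, twist], ...]. A call has 1 to 5 rows; each row is the pose to reach, as a shift and turn from the pose commanded when the call began, along the tool's axes at that moment; what a row does not reach only later rows make up. A row lasts 1/8 s, in which the tool goes at most 62.5 mm and 10.7 degrees, less where a joint would pass 70% of its speed; a pose out of reach is approached as far as the arm can. A call with a number of a shift or a turn outside -1 to 1 is refused whole. A call with a gripper value outside its range is refused whole. "gripper" is the closure, from 0 (fully open) to 1 (shut), set as the call begins (left out, the last holds). The fingers move at their own pace and stop on an object; "squeeze" is the grip in N (left out, the last holds). Time passes only in rows, so rows that repeat a pose let the fingers close. It gives the time, the measured TCP pose, the force and the opening at its end, in the units of the state.
- robot.observe(): the state, without advancing time (a new reading comes with each control period).
- robot.read_camera(name): name is "side" or "top"; returns the picture (420x560x3 uint8, red, green, blue); there is no depth.
- robot.camera_params(name): a dict with "fx", "fy", "cx", "cy" (pixels), "k1" (the pictures are not rectified: a ray, as slopes to the right and down, at radius r is drawn at 1 + k1 r^2 times it, then the intrinsics apply), "R" (3x3) and "t" (3): a world point X has camera coordinates R X + t. Camera axes: x right, y down, z forward; pixel columns grow to the right and rows downward; lengths in m; the calibration is good to about 2 mm. A picture is of the moment at which its call begins. camera_params takes no time and is no camera call.
- robot.hand_in(): hands the job in, once; it reports no verdict.
The state is a dict: "time": time; "qpos": joint angles; "qvel": joint speeds; "joint_efforts": joint torques, N m; "tool_pos": TCP position; "tool_rot": TCP orientation; "contact_force": force on the tool from outside, world axes, zero at the start; "torque": the same for the moment, N m; "opening": finger opening in m.
Only numpy, scipy, OpenCV 4.12 (cv2) and the standard library are available. Lean on these libraries where they do the work, as an engineer would, in place of code of your own. Each camera call takes 0.05 s, during which the arm holds its last target.

### The job

Make up the two staining kits. In the short tray with two compartments, put the square staining jar in the compartment next to the tray's finger tab and the short vial in the other; in the long tray with three compartments, put the slide box next to the finger tab, the squat round jar in the middle and the tall vial in the compartment farthest from the tab. Everything stands upright on the floor of its compartment, nothing gets knocked over on the way, and the dropper bottle, the beaker and the stack of dishes stay where they are.

Things in the scene. Friction and masses are not known exactly. Their poses are not given: they have to be found in the camera images.
- square_jar: Staining jar of square plan, 44 x 44 mm, 66 mm high: pale frosted glass to 54 mm, then a white lid 42 x 42 mm. 0.1 to 0.2 kg. Origin: centre of the underside, z up. x and y are square to its faces.
- short_vial: Short round vial, 26 mm in diameter, 48 mm high: pale frosted glass to 36 mm, then a white cap 24 mm in diameter. Origin: centre of the underside, z up. 
- slide_box: Closed box for microscope slides, 84 mm (its x) by 40 mm (its y), 46 mm high, grey with a white lid from 30 mm up. Origin: centre of the underside, z up. 
- squat_jar: Squat round jar, 46 mm in diameter, 52 mm high: pale frosted glass to 38 mm, then a white lid 44 mm in diameter. Origin: centre of the underside, z up. 
- tall_vial: Tall round vial, as thick as the short one (26 mm in diameter) but 74 mm high: pale frosted glass to 62 mm, then a white cap 24 mm in diameter. Origin: centre of the underside, z up. 
- short_tray: The short kit tray, steel with white walls, 132 (x) x 112 mm (y), two compartments in a row. Fixed. Floor 4 mm thick, walls 4 mm, tops 14 mm above the bench. Origin: underside centre; x along the row of compartments, away from the flat finger tab (30 long, 50 wide, 14 high, dark hole) at the -x end; z up. Compartments: y -52 to 52; next to the tab x -62 to 6 mm; the other x 10 to 62.
- long_tray: The long kit tray, steel with white walls, 208 (x) x 112 mm (y), three compartments in a row. Fixed. Floor 4 mm thick, walls 4 mm, tops 14 mm above the bench. Origin: underside centre; x along the row of compartments, away from the flat finger tab (30 long, 50 wide, 14 high, dark hole) at the -x end; z up. Compartments: y -52 to 52; next to the tab x -100 to -30 mm; middle x -26 to 44; farthest x 48 to 100.
- dropper_bottle: Not part of a kit, leave it: small amber bottle with a black dropper top, 34 mm in diameter, 70 mm high. Origin: centre of the underside, z up. 
- beaker: Not part of a kit, leave it: open clear glass beaker, 50 mm in diameter at the rim, 60 mm high. Origin: centre of the underside, z up. 
- dish_stack: Not part of a kit, leave it: stack of three lidded culture dishes (one piece), 60 mm in diameter, 45 mm high. The kit goods and these three stand mixed at least 95 mm apart, centre to centre, between the two trays; all other equipment stands beyond them, at the bench's far edge and sides. Origin: centre of the underside, z up. 
There are look-alikes about, which are no part of the job. What is shaped like the tall_vial but green, purple or yellow is not meant.

How it is judged:
By the outcome, as a careful person would: the job done as asked, in the order asked, and still so for the second after the job is handed in, with the robot touching nothing.
It also fails if it takes over 131 s, if anything falls off the work surface, if the arm or the gripper's body presses on something with over 40 N, if the wrist force passes 120 N, or if a joint passes its speed limit or range.

## Working session

There is one attempt and no reset: what is moved stays moved. The work goes in short steps, Python scripts to look and compute and a tool call to move; the robot and the scene stay as the last step left them, time stands still between calls to the robot, and variables do not carry over. Pictures are saved under pics/ and viewed, and the job is handed in when it is done.

Besides the shell and the picture viewer there is one more tool, called after "Emit:" as name([rows], argument=value, ...), one row to a line, values as JSON. move_arm: Moves the arm, as the interface text tells. Its arguments: {"type":"object","properties":{"increments":{"type":"array","items":{"type":"array","items":{"type":"number"}}},"gripper":{"type":"number"},"squeeze":{"type":"number"}},"required":["increments"]}

```bash
ls; mkdir -p pics
python3 - <<'E'
from cell import robot
import cv2
print(robot.observe())
for n in("top","side"):
    im=robot.read_camera(n); cv2.imwrite(f"pics/{n}0.png",im[:,:,::-1]); print(n,robot.camera_params(n))
E
```

```text
pics
{'time': 0.0, 'qpos': array([ 1.19700525e+00,  3.42739988e-01,  1.52501371e+00,  2.14129717e-05,
        1.27536318e+00, -1.45974528e-01]), 'qvel': array([-7.64859324e-06,  1.58524211e-03, -1.02975476e-03, -1.79347834e-03,
       -1.04670908e-03, -2.69645368e-04]), 'joint_efforts': array([ 7.21149427e-04, -4.31253254e+01, -2.44213986e+01,  7.17723859e-02,
        5.60727145e-02, -1.55006587e-04]), 'tool_pos': array([0.1183853 , 0.51107391, 0.22603714]), 'tool_rot': array([-1.7302036 ,  1.56927196, -1.9580264 ]), 'contact_force': array([-0.55105254, -0.53674074,  0.13617745]), 'torque': array([ 0.04662588, -0.01730926,  0.00555394]), 'opening': 0.09196092574523908}
top {'fx': 488.4876697660337, 'fy': 488.4876697660337, 'cx': 279.359740701327, 'cy': 211.0688708472904, 'k1': -0.10620039985601337, 'R': array([[ 0.01095155, -0.99933712,  0.03471856],
       [-0.98701688, -0.01636756, -0.15978041],
       [ 0.16024275, -0.03251796, -0.98654186]]), 't': array([-0.03413128,  0.58031002,  0.97972806])}
side {'fx': 509.23504443086875, 'fy': 509.23504443086875, 'cx': 286.8843976863446, 'cy': 214.95068708686352, 'k1': -0.01779998347026847, 'R': array([[-0.95115404, -0.30811926, -0.01919688],
       [-0.18754826,  0.62610928, -0.75684398],
       [ 0.24521755, -0.71627487, -0.6533136 ]]), 't': array([0.53807539, 0.13552983, 0.81856008])}
```

View pics/top0.png

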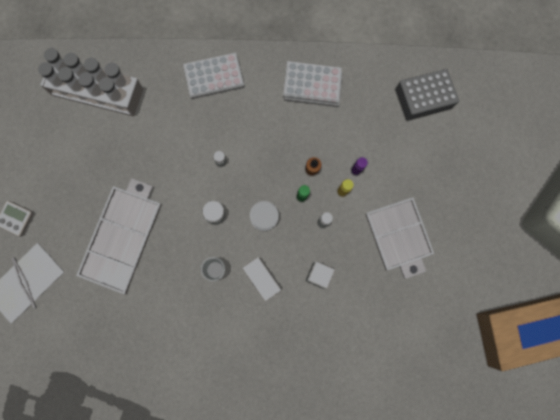

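View pics/side0.png

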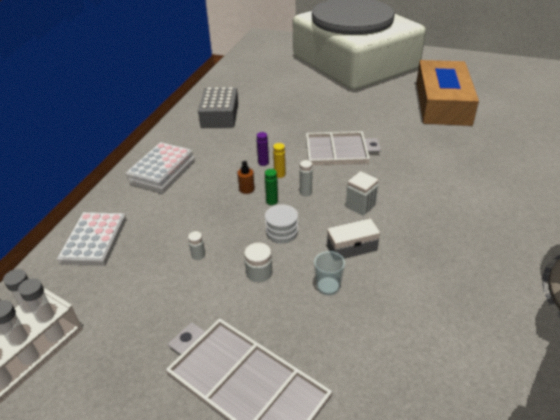

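```bash
cat > h.py <<'E'
import numpy as np, cv2
from cell import robot
def P(n):
    c=robot.camera_params(n); K=np.array([[c['fx'],0,c['cx']],[0,c['fy'],c['cy']],[0,0,1]]); return K,np.array([c['k1'],0,0,0.]),np.array(c['R']),np.array(c['t'])
def plane(n,uv,z):
    K,d,R,t=P(n); q=cv2.undistortPoints(np.array(uv,float).reshape(-1,1,2),K,d).reshape(-1,2)
    r=np.c_[q,np.ones(len(q))]@R; o=-R.T@t
    return (o+r*((z-o[2])/r[:,2])[:,None])[:,:2]
def proj(n,X):
    K,d,R,t=P(n); return cv2.projectPoints(np.array(X,float).reshape(-1,1,3),cv2.Rodrigues(R)[0],t,K,d)[0].reshape(-1,2)
E
python3 - <<'E'
from h import *
im=cv2.imread('pics/top0.png')
c=cv2.resize(im[140:300,70:460],None,fx=2.05,fy=2.05,interpolation=cv2.INTER_CUBIC);cv2.imwrite('pics/crop1.png',c)
s=cv2.imread('pics/side0.png');cv2.imwrite('pics/crop2.png',cv2.resize(s[120:420,150:400],None,fx=2,fy=2,interpolation=cv2.INTER_CUBIC))
g=im.min(2); hsv=cv2.cvtColor(im,cv2.COLOR_BGR2HSV)
for th in(150,170,185):
  m=((g>th)*255).astype(np.uint8)
  for k in cv2.findContours(m,cv2.RETR_EXTERNAL,cv2.CHAIN_APPROX_NONE)[0]:
    a=cv2.contourArea(k)
    if a>30:
        r=cv2.minAreaRect(k); print(th,a,[np.round(x,1) for x in r])
E
```

```text
150 915.5 [array([  9.5, 295.1]), array([47.4, 28.8]), np.float64(65.7)]
150 300.5 [array([321.1, 274.6]), array([18.3, 18.1]), np.float64(23.2)]
150 616.5 [array([261. , 278.8]), array([38.7, 17.2]), np.float64(55.6)]
150 974.0 [array([107.5, 270.6]), array([44.6, 23.8]), np.float64(21.3)]
150 1103.0 [array([ 35.8, 271.3]), array([36.8, 38.9]), np.float64(45.0)]
150 124.0 [array([398.3, 249.8]), array([31.6, 33. ]), np.float64(69.4)]
150 47.0 [array([ 11., 220.]), array([24.2,  5.3]), np.float64(28.8)]
150 54.0 [array([326.5, 217.5]), array([8.5, 8.5]), np.float64(45.0)]
150 31.0 [array([557. , 216.5]), array([11.,  4.]), np.float64(90.0)]
150 240.5 [array([212.5, 210.5]), array([17., 17.]), np.float64(90.0)]
150 2316.5 [array([125. , 227.2]), array([44., 65.]), np.float64(21.8)]
150 33.0 [array([136.4, 194.5]), array([19.1,  6.1]), np.float64(3.4)]
150 44.5 [array([218.5, 155.5]), array([7., 7.]), np.float64(90.0)]
150 93.0 [array([127.1,  91.5]), array([ 8.6, 29.4]), np.float64(25.0)]
150 91.0 [array([325.,  85.]), array([14., 24.]), np.float64(0.0)]
```

View pics/crop1.png

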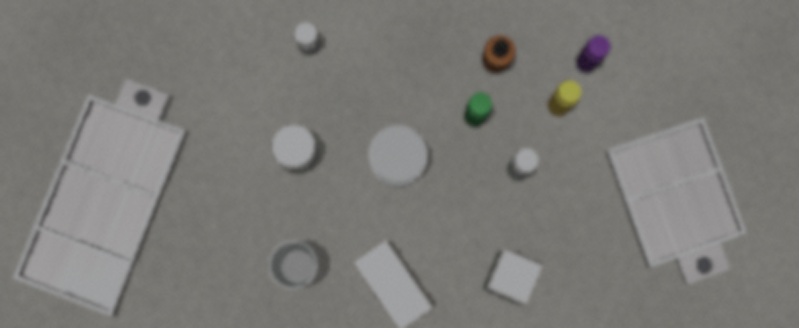

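View pics/crop2.png

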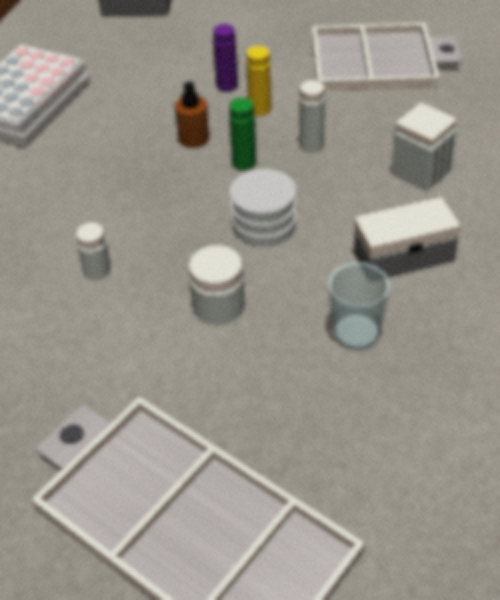

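```bash
cat > meas.py <<'E'
from h import *
im=cv2.imread('pics/top0.png'); g=cv2.min(cv2.min(im[...,0],im[...,1]),im[...,2])
objs={'square_jar':(321,275,.066,20),'short_vial':(219,156,.048,11),'slide_box':(261,279,.046,30),'squat_jar':(213,211,.052,18),'tall_vial':(326,217,.074,11),'dish':(264,216,.045,24)}
res={}
for n,(u,v,z,h) in objs.items():
    c=g[v-h:v+h+1,u-h:u+h+1]; c=cv2.resize(c,None,fx=4,fy=4,interpolation=cv2.INTER_CUBIC)
    th,m=cv2.threshold(c,0,255,cv2.THRESH_OTSU)
    ks=cv2.findContours(m,cv2.RETR_EXTERNAL,cv2.CHAIN_APPROX_NONE)[0]; k=max(ks,key=cv2.contourArea)
    uv=(k.reshape(-1,2)+.5)/4-.5+[u-h,v-h]
    w=plane('top',uv,z)*1000
    r=cv2.minAreaRect(w.astype(np.float32)); M=cv2.moments(w.astype(np.float32)); cc=(M['m10']/M['m00'],M['m01']/M['m00'])
    print(n,th,'rect',np.round(r[0],1),np.round(r[1],1),round(r[2],1),'centroid',np.round(cc,1)); res[n]=cc+(z*1000,)
def tray(cr,L):
    uv=np.array(cr)/2.05+[70,140]; w=plane('top',uv,.014)*1000
    M=np.array([[-L/2,56],[-L/2,-56],[L/2,-56],[L/2,56.]])
    best=None
    for s in range(4):
        W=np.roll(w,s,0); a=M[:,0]+1j*M[:,1]; b=W[:,0]+1j*W[:,1]
        f=(b-b.mean())@a.conj(); th=np.angle(f); e=abs(b-b.mean()-a*np.exp(1j*th))
        if best is None or e.max()<best[2].max(): best=(W.mean(0),th,e)
    return best
# tab first edges
A=tray([(92,97),(187,128),(113,315),(14,277)],208)
B=tray([(608,151),(705,119),(745,233),(651,266)],132)
for t in(A,B): print(np.round(t[0],1),np.degrees(t[1]),np.round(t[2],1))
E
python3 meas.py
```

```text
square_jar 134.0 rect [ 448.5 -112.1] [41.2 40.6] 66.7 centroid [ 448.5 -112.1]
short_vial 130.0 rect [699.2 105.5] [22.5 23.6] 76.3 centroid [699.  105.5]
slide_box 135.0 rect [439.   10.1] [83.3 38.9] 35.6 centroid [439.2  10.1]
squat_jar 133.0 rect [579.2 114. ] [42.3 41.8] 1.0 centroid [579.  114.1]
tall_vial 129.0 rect [ 565.2 -122.7] [23.3 23.3] 0.9 centroid [ 565.1 -122.6]
dish 129.0 rect [573.1   7.8] [59.6 58.9] 0.9 centroid [572.8   7.6]
[519.3 316.6] -20.25326269792945 [113.7 111.4 111.5 109.2]
[ 540.7 -293.2] 18.762389359776616 [110.8 110.4 113.  112.6]
```

```bash
python3 - <<'E'
s=open('meas.py').read()
i=s.index('def tray')
s=s[:i]+'''
def tray(cr,L):
    uv=np.array(cr)/2.05+[70,140]-.25; w=plane('top',uv,.014)*1000
    M=np.array([[-L/2,-56],[-L/2,56],[L/2,56],[L/2,-56.]])
    a=M[:,0]+1j*M[:,1]; b=w[:,0]+1j*w[:,1]; th=np.angle((b-b.mean())@a.conj())
    return w.mean(0),th,abs(b-b.mean()-a*np.exp(1j*th))
A=tray([(92,97),(187,128),(113,315),(14,277)],208)
B=tray([(745,233),(651,266),(608,151),(705,119)],132)
if __name__=='__main__':
  for t in(A,B): print(np.round(t[0],1),np.degrees(t[1]),np.round(t[2],1))
  for n in('top','side'):
    I=cv2.imread(f'pics/{n}0.png'); S=2
    I=cv2.resize(I,None,fx=S,fy=S,interpolation=cv2.INTER_CUBIC)
    def poly(pts):
        p=(proj(n,np.array(pts)/1000)+.5)*S-.5; cv2.polylines(I,[np.round(p*8).astype(int).reshape(-1,1,2).astype(np.int32)],True,(0,0,255),1,cv2.LINE_AA,3)
    for (c,th,_),L,xs in((A,208,[-100,-30,-26,44,48,100]),(B,132,[-62,6,10,62])):
        R=np.array([[np.cos(th),-np.sin(th)],[np.sin(th),np.cos(th)]])
        for x0,x1,y in [(-L/2,L/2,56)]+[(xs[i],xs[i+1],52) for i in range(0,len(xs),2)]:
            q=np.array([[x0,-y],[x1,-y],[x1,y],[x0,y]])@R.T+c; poly(np.c_[q,np.full(4,14)])
    for k,r in dict(square_jar=21,short_vial=12,squat_jar=22,tall_vial=12,dish=30,slide_box=20).items():
        a=np.linspace(0,6.28,30); x,y,z=res[k]; poly(np.c_[x+r*np.cos(a),y+r*np.sin(a),np.full(30,z)])
    if n=='top': cv2.imwrite('pics/ov_top.png',I[300:600,140:920])
    else: cv2.imwrite('pics/ov_side.png',I[240:840,300:800])
'''
open('meas.py','w').write(s)
E
python3 meas.py|tail -2
```

```text
[519.8 317.1] 160.7375713340006 [3.4 1.9 0.7 1.2]
[ 541.2 -292.7] 18.961284879962616 [1.9 1.7 1.4 1.5]
```

View pics/ov_top.png

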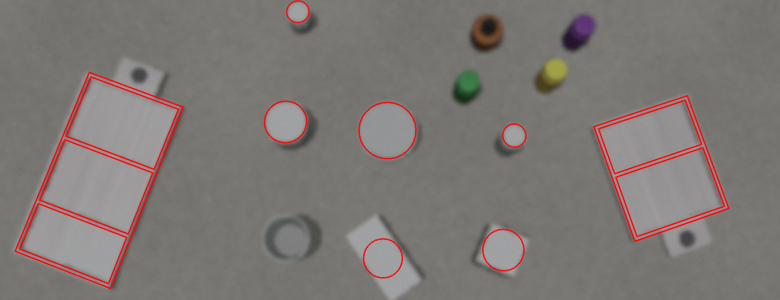

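View pics/ov_side.png

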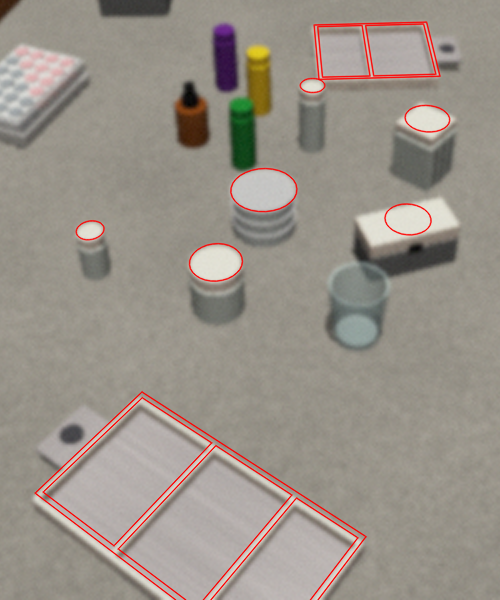

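```bash
cat > go.py <<'E'
import sys
from h import *
from scipy.spatial.transform import Rotation as Ro
def go(x,y,z,jaw):
    s=robot.observe(); R=Ro.from_euler('xyz',s['tool_rot']).as_matrix()
    cur=np.degrees(np.arctan2(R[1,1],R[0,1])); d=(np.array([x,y,z])-s['tool_pos'])
    tw=(-(jaw-cur)+90)%180-90   # tool x points down
    print('t',round(s['time'],2),'tcp',np.round(s['tool_pos'],4),'jaw',round(cur,1),'down',np.round(R[:,0],3),'q1,q6',np.round(s['qpos'][[0,5]],2),'open',round(s['opening'],4),'F',np.round(s['contact_force'],1))
    print('inc',np.round(R.T@d/.4,4),'twist',round(tw/60,3),'or',round((tw+(180 if tw<0 else -180))/60,3),'| rows>=',np.ceil(np.linalg.norm(d)/.0625),np.ceil(abs(tw)/10.7))
if __name__=='__main__': go(*map(float,sys.argv[1:]))
E
python3 go.py .447 -.110 .16 66.7
python3 - <<'E'
from h import *
s=robot.camera_params('side');print(-np.array(s['R']).T@s['t'])
import cv2
im=cv2.imread('pics/side0.png');g=cv2.min(cv2.min(im[...,0],im[...,1]),im[...,2])
def t(a,b): # triangulate top pix of side crop2 -> plane
    return np.round(plane('side',[np.array(a)/2+[150,120]-.25],b)*1000,1)
print('short vial',t((90,234),.048),'tall',t((312,90),.074),'squat',t((216,267),.052),'dish',t((263,194),.045),'sq',t((427,122),.066))
print('long corners',[t(c,.014) for c in((38,500),(140,401),(361,545))])
import meas
c,th,_=meas.A
R=np.array([[np.cos(th),-np.sin(th)],[np.sin(th),np.cos(th)]])
print(np.round(np.array([[-104,56],[-104,-56],[104,-56]])@R.T+c,1),np.round(np.array([[-104,-56],[-104,56],[104,56]])@R.T+c,1))
E
```

```text
t 0.1 tcp [0.1184 0.5111 0.2261] jaw 76.9 down [-0.    -0.001 -1.   ] q1,q6 [ 1.2  -0.15] open 0.0919 F [0.1 0.3 0.2]
inc [ 0.1669 -1.3269  1.1509] twist 0.171 or -2.829 | rows>= 12.0 1.0
[0.33648567 0.66724891 0.64768074]
short vial [[696.3 110.3]] tall [[ 562.7 -114.4]] squat [[576.3 120. ]] dish [[570.9  14.1]] sq [[ 447.1 -105.9]]
long corners [array([[631.4, 340.3]]), array([[597. , 238.7]]), array([[404.5, 305.9]])]
square_jar 134.0 rect [ 448.5 -112.1] [41.2 40.6] 66.7 centroid [ 448.5 -112.1]
short_vial 130.0 rect [699.2 105.5] [22.5 23.6] 76.3 centroid [699.  105.5]
slide_box 135.0 rect [439.   10.1] [83.3 38.9] 35.6 centroid [439.2  10.1]
squat_jar 133.0 rect [579.2 114. ] [42.3 41.8] 1.0 centroid [579.  114.1]
tall_vial 129.0 rect [ 565.2 -122.7] [23.3 23.3] 0.9 centroid [ 565.1 -122.6]
dish 129.0 rect [573.1   7.8] [59.6 58.9] 0.9 centroid [572.8   7.6]
[[599.5 230. ]
 [636.5 335.7]
 [440.1 404.3]] [[636.5 335.7]
 [599.5 230. ]
 [403.2 298.6]]
```

```bash
python3 go.py .42 .25 .2 66.7
```

```text
t 0.1 tcp [0.1184 0.5111 0.2261] jaw 76.9 down [-0.    -0.001 -1.   ] q1,q6 [ 1.2  -0.15] open 0.0919 F [0.1 0.3 0.2]
inc [ 0.0658 -0.4655  0.8819] twist 0.171 or -2.829 | rows>= 7.0 1.0
```

Emit:
move_arm([
  [0.01,-0.06,0.11,0.05],
  [0.02,-0.12,0.22,0.1],
  [0.04,-0.19,0.35,0.17],
  [0.05,-0.25,0.47,0.17],
  [0.06,-0.31,0.59,0.17],
], gripper=0.24, squeeze=20)

```text
time: 0.72
tool_pos: [0.3215, 0.336, 0.2024]
tool_rot: [-2.49, 1.571, -2.896]
contact_force: [0.9, 2.0, 0.2]
opening: 0.0697
```

```bash
python3 go.py .447 -.109 .16 66.7
```

```text
t 0.72 tcp [0.3215 0.336  0.2024] jaw 66.7 down [-0. -0. -1.] q1,q6 [ 0.64 -0.52] open 0.0697 F [0.9 2.  0.2]
inc [ 0.106  -0.8983  0.7276] twist 0.001 or -2.999 | rows>= 8.0 1.0
```

Emit:
move_arm([
  [0.01,-0.11,0.09,0],
  [0.02,-0.22,0.18,0],
  [0.03,-0.33,0.27,0],
  [0.05,-0.45,0.36,0],
  [0.06,-0.56,0.455,0],
])

```text
time: 1.35
tool_pos: [0.399, 0.0579, 0.1783]
tool_rot: [-3.105, 1.57, 2.772]
contact_force: [1.2, -0.0, 0.7]
opening: 0.0701
```

```bash
python3 go.py .447 -.109 .14 66.7
```

```text
t 1.35 tcp [0.399  0.0579 0.1783] jaw 66.7 down [-0.  0. -1.] q1,q6 [-0.05 -1.21] open 0.0701 F [ 1.2 -0.   0.7]
inc [ 0.0957 -0.3359  0.275 ] twist 0.001 or -2.999 | rows>= 3.0 1.0
```

Emit:
move_arm([
  [0.03,-0.11,0.09,0],
  [0.06,-0.22,0.18,0],
  [0.096,-0.336,0.275,0],
  [0.096,-0.336,0.275,0],
  [0.096,-0.336,0.275,0],
])

```text
time: 1.98
tool_pos: [0.4467, -0.1069, 0.14]
tool_rot: [2.897, 1.569, 2.49]
contact_force: [-0.5, 0.3, -0.1]
opening: 0.0701
```

```bash
python3 go.py .447 -.109 .02 66.7
cat > look.py <<'E'
import sys
from h import *
tag=sys.argv[1]; s=robot.observe(); p=s['tool_pos']; out=[]
for n in('top','side'):
    im=robot.read_camera(n)[:,:,::-1].copy(); cv2.imwrite(f'pics/{n}_{tag}.png',im)
    u=proj(n,[p])[0]; c=proj(n,[[float(sys.argv[2]),float(sys.argv[3]),.03]])[0] if len(sys.argv)>3 else u
    a=np.clip(c-90,0,[380,240]).astype(int); k=cv2.resize(im[a[1]:a[1]+180,a[0]:a[0]+180],(390*1,390),interpolation=cv2.INTER_CUBIC)
    q=((u-a)*390/180); cv2.drawMarker(k,tuple(int(v) for v in q),(0,0,255),0,8,1); out.append(k); print(n,'tcp px',u.round(1))
cv2.imwrite(f'pics/look_{tag}.png',np.hstack(out))
E
python3 look.py a
```

```text
t 1.98 tcp [ 0.4467 -0.1069  0.14  ] jaw 66.7 down [-0.001  0.001 -1.   ] q1,q6 [-0.4  -1.57] open 0.0701 F [-0.5  0.3 -0.1]
inc [ 0.2999 -0.0047  0.0033] twist -0.0 or 3.0 | rows>= 2.0 1.0
top tcp px [323.2 274.2]
side tcp px [366.8 147.5]
```

View pics/look_a.png

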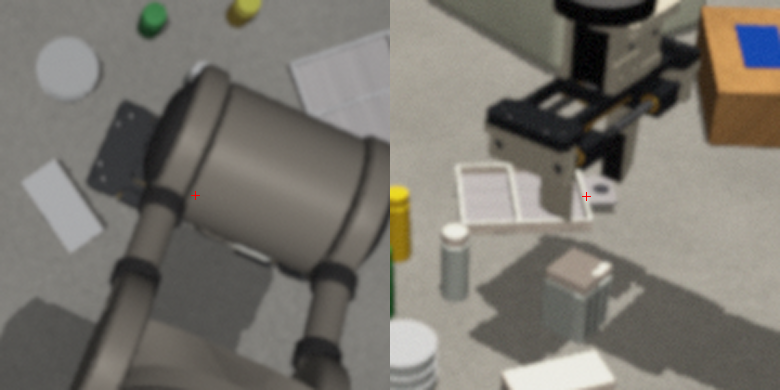

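Emit:
move_arm([
  [0.08,0,0,0],
  [0.16,0,0,0],
  [0.23,0,0,0],
  [0.3,0,0,0],
  [0.3,0,0,0],
])

```text
time: 2.7
tool_pos: [0.4461, -0.1055, 0.0194]
tool_rot: [3.099, 1.567, 2.695]
contact_force: [0.5, 0.5, 0.0]
opening: 0.0694
```

```bash
python3 look.py b
```

```text
top tcp px [315.5 276.3]
side tcp px [361.9 200.1]
```

View pics/look_b.png

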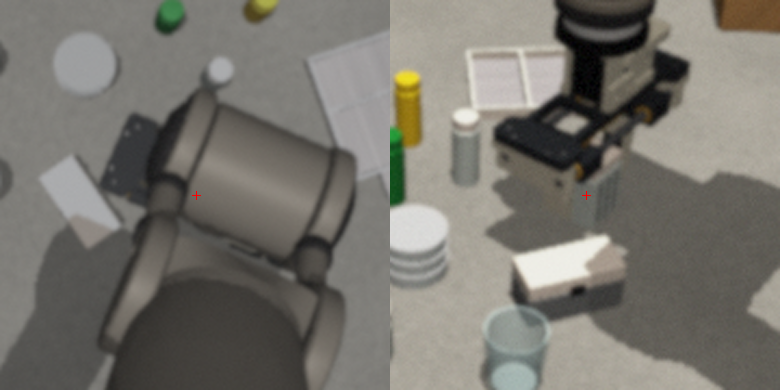

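Emit:
move_arm([
  [0,0,0,0],
  [0,0,0,0],
  [0,0,0,0],
  [0,0,0,0],
  [0,0,0,0],
], gripper=0.6, squeeze=15)

```text
time: 3.42
tool_pos: [0.4475, -0.1074, 0.0208]
tool_rot: [0.036, 1.57, -0.37]
contact_force: [-1.6, -0.5, 5.2]
opening: 0.0439
```

```bash
python3 go.py .447 -.107 .16 66.7;python3 - <<'E'
import meas,numpy as np
for n,t,xs in(('long',meas.A,[-65,9,74]),('short',meas.B,[-28,36])):
    for x in xs: print(n,x,np.round(t[0]+[-1.5+x*np.cos(t[1]),4.5+x*np.sin(t[1])],1))
E
```

```text
t 3.42 tcp [ 0.4475 -0.1074  0.0208] jaw 66.7 down [ 0.001 -0.    -1.   ] q1,q6 [-0.4  -1.57] open 0.0439 F [-1.6 -0.5  5.2]
inc [-0.348   0.0004 -0.0013] twist 0.001 or -2.999 | rows>= 3.0 1.0
square_jar 134.0 rect [ 448.5 -112.1] [41.2 40.6] 66.7 centroid [ 448.5 -112.1]
short_vial 130.0 rect [699.2 105.5] [22.5 23.6] 76.3 centroid [699.  105.5]
slide_box 135.0 rect [439.   10.1] [83.3 38.9] 35.6 centroid [439.2  10.1]
squat_jar 133.0 rect [579.2 114. ] [42.3 41.8] 1.0 centroid [579.  114.1]
tall_vial 129.0 rect [ 565.2 -122.7] [23.3 23.3] 0.9 centroid [ 565.1 -122.6]
dish 129.0 rect [573.1   7.8] [59.6 58.9] 0.9 centroid [572.8   7.6]
long -65 [579.7 300.2]
long 9 [509.8 324.6]
long 74 [448.5 346.1]
short -28 [ 513.2 -297.3]
short 36 [ 573.8 -276.5]
```

Emit:
move_arm([
  [0,0,0,0],
  [-0.08,0,0,0],
  [-0.18,0,0,0],
  [-0.27,0,0,0],
  [-0.35,0,0,0],
], gripper=1, squeeze=25)

```text
time: 4.05
tool_pos: [0.447, -0.1071, 0.1615]
tool_rot: [1.442, 1.571, 1.036]
contact_force: [-0.2, -0.5, -0.6]
opening: 0.0442
```

```bash
python3 go.py .5132 -.2973 .16 108.96; python3 look.py c
```

```text
t 4.05 tcp [ 0.447  -0.1071  0.1615] jaw 66.7 down [ 0.  0. -1.] q1,q6 [-0.4  -1.57] open 0.0442 F [-0.2 -0.5 -0.6]
inc [ 0.0036 -0.3715  0.3398] twist -0.704 or 2.296 | rows>= 4.0 4.0
top tcp px [324.7 273.6]
side tcp px [367.7 137.1]
```

View pics/look_c.png

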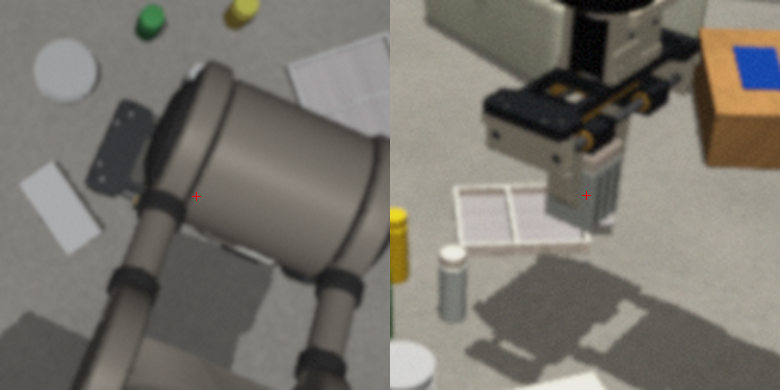

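Emit:
move_arm([
  [0,-0.07,0.07,-0.14],
  [0,-0.15,0.14,-0.28],
  [0,-0.22,0.2,-0.42],
  [0,-0.3,0.27,-0.56],
  [0,-0.37,0.34,-0.704],
])

```text
time: 4.78
tool_pos: [0.5134, -0.2979, 0.1584]
tool_rot: [2.086, 1.568, 2.422]
contact_force: [1.0, -0.1, -1.9]
opening: 0.0439
```

Emit:
move_arm([
  [0,0,0,0],
  [0,0,0,0],
])

```text
time: 5.03
tool_pos: [0.5129, -0.296, 0.1587]
tool_rot: [2.039, 1.567, 2.368]
contact_force: [0.1, -0.6, -1.6]
opening: 0.0441
```

```bash
python3 go.py .5132 -.2973 .026 108.96; python3 look.py d
```

```text
t 5.03 tcp [ 0.5129 -0.296   0.1587] jaw 108.9 down [-0.002  0.002 -1.   ] q1,q6 [-0.65 -2.55] open 0.0441 F [ 0.1 -0.6 -1.6]
inc [ 3.318e-01 -4.400e-03  1.000e-04] twist -0.001 or 2.999 | rows>= 3.0 1.0
top tcp px [423.6 239.4]
side tcp px [353.7  86.4]
```

View pics/look_d.png

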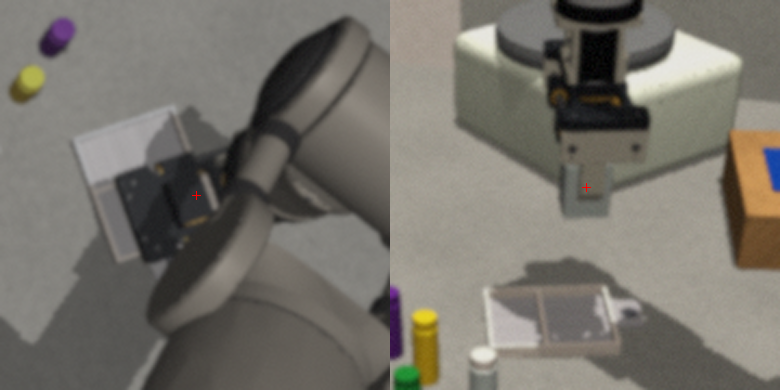

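Emit:
move_arm([
  [0.08,0,0,0],
  [0.17,0,0,0],
  [0.25,0,0,0],
  [0.32,0,0,0],
  [0.32,0,0,0],
])

```text
time: 5.75
tool_pos: [0.5124, -0.2949, 0.0305]
tool_rot: [2.127, 1.566, 2.459]
contact_force: [-0.5, -0.5, -1.1]
opening: 0.0435
```

```bash
python3 go.py .5132 -.2973 .0245 108.96; python3 look.py e
```

```text
t 5.75 tcp [ 0.5124 -0.2949  0.0305] jaw 109.0 down [-0.004  0.003 -1.   ] q1,q6 [-0.65 -2.55] open 0.0435 F [-0.5 -0.5 -1.1]
inc [ 0.015  -0.0063 -0.    ] twist 0.001 or -2.999 | rows>= 1.0 1.0
top tcp px [403.8 245.8]
side tcp px [350.1 139.5]
```

View pics/look_e.png

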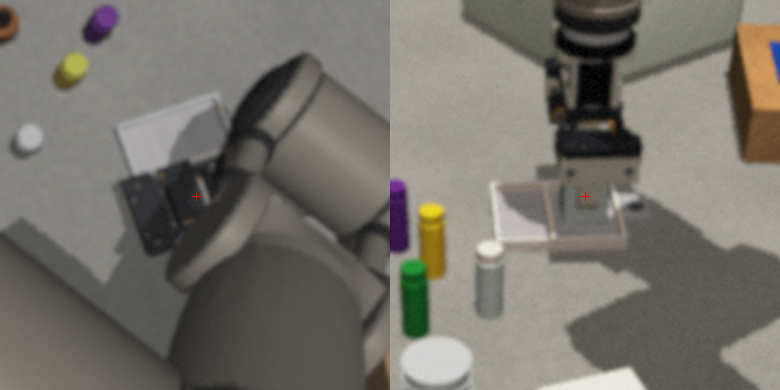

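Side view: the jar hangs inside the tab-side compartment (around px 585,205), clear of the divider. Lower and release partially.

Emit:
move_arm([
  [0.008,-0.005,0,0],
  [0.014,-0.006,0,0],
  [0.016,-0.006,0,0],
  [0.016,-0.006,0,0],
])

```text
time: 6.35
tool_pos: [0.5145, -0.2991, 0.0259]
tool_rot: [0.901, 1.571, 1.232]
contact_force: [-0.2, -1.1, -1.1]
opening: 0.0437
```

Emit:
move_arm([
  [0,0,0,0],
  [0,0,0,0],
  [0,0,0,0],
  [0,0,0,0],
], gripper=0.35)

```text
time: 6.85
tool_pos: [0.5146, -0.2991, 0.026]
tool_rot: [-0.195, 1.571, 0.136]
contact_force: [-0.8, -0.7, 0.1]
opening: 0.0594
```

Emit:
move_arm([
  [-0.04,0,0,0],
  [-0.12,0,0,0],
  [-0.24,0,0,0],
  [-0.35,0,0,0],
  [-0.35,0,0,0],
])

```text
time: 7.48
tool_pos: [0.5164, -0.3005, 0.1712]
tool_rot: [-0.978, 1.561, -0.646]
contact_force: [0.6, -0.7, -0.0]
opening: 0.0596
```

```bash
python3 look.py f;python3 go.py .62 -.2 .2 60;  python3 go.py .6975 .1085 .15 60
```

```text
top tcp px [428.  236.8]
side tcp px [352.9  79.6]
t 7.58 tcp [ 0.5145 -0.2991  0.1668] jaw 109.0 down [ 0.001 -0.001 -1.   ] q1,q6 [-0.66 -2.56] open 0.0597 F [ 0.1  1.  -0. ]
inc [-0.083   0.1483  0.33  ] twist 0.816 or -2.184 | rows>= 3.0 5.0
t 7.58 tcp [ 0.5145 -0.2991  0.1668] jaw 109.0 down [ 0.001 -0.001 -1.   ] q1,q6 [-0.66 -2.56] open 0.0597 F [ 0.1  1.  -0. ]
inc [0.0417 0.8147 0.764 ] twist 0.816 or -2.184 | rows>= 8.0 5.0
```

View pics/look_f.png

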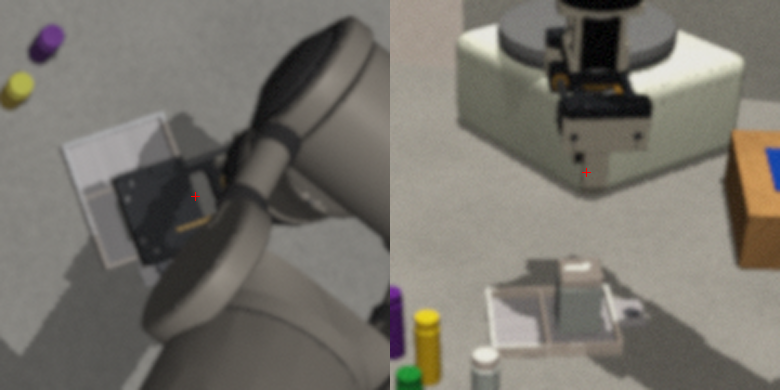

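```bash
python3 go.py .6975 .1085 .15 109
```

```text
t 7.58 tcp [ 0.5145 -0.2991  0.1668] jaw 109.0 down [ 0.001 -0.001 -1.   ] q1,q6 [-0.66 -2.56] open 0.0597 F [ 0.1  1.  -0. ]
inc [0.0417 0.8147 0.764 ] twist -0.0 or 3.0 | rows>= 8.0 1.0
```

Emit:
move_arm([
  [0.01,0.1,0.09,0],
  [0.01,0.2,0.19,0],
  [0.02,0.31,0.29,0],
  [0.02,0.42,0.39,0],
  [0.02,0.52,0.485,0],
])

```text
time: 8.2
tool_pos: [0.63, -0.0371, 0.1563]
tool_rot: [2.596, 1.568, 2.927]
contact_force: [-0.2, -0.4, -0.6]
opening: 0.0598
```

```bash
python3 go.py .6975 .1085 .12 109
```

```text
t 8.2 tcp [ 0.63   -0.0371  0.1563] jaw 109.0 down [-0.003  0.001 -1.   ] q1,q6 [-0.18 -2.08] open 0.0598 F [-0.2 -0.4 -0.6]
inc [0.0904 0.2891 0.2784] twist 0.0 or -3.0 | rows>= 3.0 1.0
```

Emit:
move_arm([
  [0.02,0.09,0.08,0],
  [0.04,0.18,0.17,0],
  [0.07,0.26,0.25,0],
  [0.09,0.29,0.278,0],
  [0.09,0.29,0.278,0],
])

```text
time: 8.82
tool_pos: [0.6967, 0.1071, 0.1196]
tool_rot: [2.907, 1.567, -3.043]
contact_force: [0.0, 0.6, 0.1]
opening: 0.0597
```

```bash
python3 look.py g;python3 go.py .6975 .1085 .011 109
```

```text
top tcp px [214.5 146.8]
side tcp px [189.4 203.6]
t 8.93 tcp [0.6973 0.1051 0.1216] jaw 108.9 down [-0.001 -0.001 -1.   ] q1,q6 [ 0.04 -1.86] open 0.0598 F [-0.7 -0.1  0.1]
inc [0.2765 0.0078 0.0036] twist -0.001 or 2.999 | rows>= 2.0 1.0
```

View pics/look_g.png

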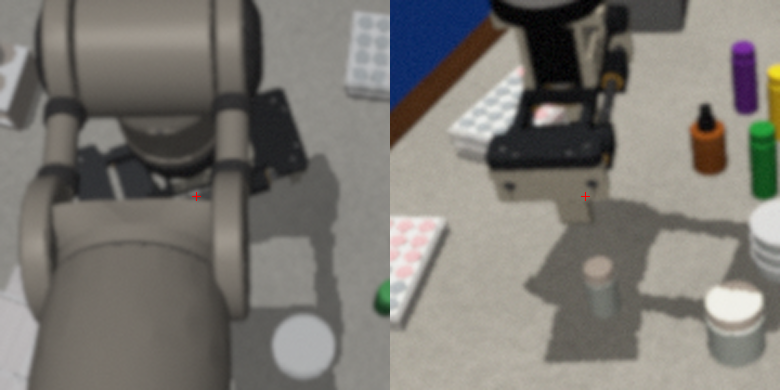

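Emit:
move_arm([
  [0.07,0.007,0.003,0],
  [0.14,0.007,0.003,0],
  [0.21,0.007,0.003,0],
  [0.27,0.007,0.003,0],
  [0.275,0.007,0.003,0],
])

```text
time: 9.55
tool_pos: [0.6967, 0.1077, 0.0107]
tool_rot: [2.911, 1.567, -3.043]
contact_force: [-1.0, 0.2, 0.4]
opening: 0.0597
```

```bash
python3 look.py h;python3 go.py .6975 .1085 .011 109
```

```text
top tcp px [218.9 161. ]
side tcp px [198.1 251.1]
t 9.65 tcp [0.6983 0.1084 0.013 ] jaw 108.9 down [ 0.001 -0.    -1.   ] q1,q6 [ 0.05 -1.86] open 0.0596 F [ 0.   0.  -0.1]
inc [ 0.0049  0.001  -0.0018] twist -0.002 or 2.998 | rows>= 1.0 1.0
```

View pics/look_h.png

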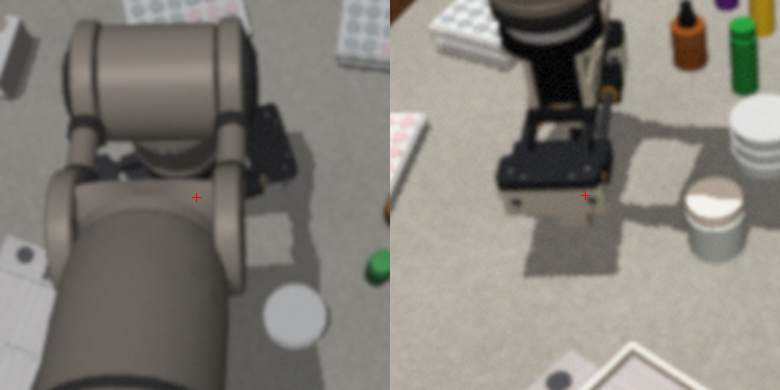

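```bash
python3 -c "
import cv2
a=cv2.imread('pics/side_h.png')[190:290,130:260]
b=cv2.imread('pics/side_g.png')[170:270,130:260]
import numpy as np
cv2.imwrite('pics/z1.png',cv2.resize(np.hstack([b,a]),None,fx=3,fy=3,interpolation=2))"
```

```text
(no output)
```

View pics/z1.png

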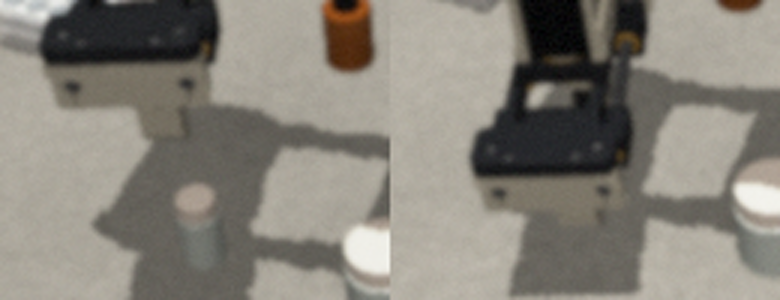

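Emit:
move_arm([
  [0,0,0,0],
  [0,0,0,0],
  [0,0,0,0],
  [0,0,0,0],
  [0,0,0,0],
], gripper=0.78, squeeze=12)

```text
time: 10.28
tool_pos: [0.6981, 0.1097, 0.0122]
tool_rot: [0.011, 1.57, 0.342]
contact_force: [-0.2, 0.2, 0.8]
opening: 0.0257
```

Emit:
move_arm([
  [0,0,0,0],
  [0,0,0,0],
  [-0.08,0,0,0],
  [-0.2,0,0,0],
  [-0.33,0,0,0],
], gripper=1)

```text
time: 10.9
tool_pos: [0.6974, 0.1095, 0.1442]
tool_rot: [2.805, 1.569, 3.136]
contact_force: [0.6, -0.1, -0.4]
opening: 0.0252
```

```bash
python3 look.py i;python3 go.py .5738 -.2765 .15 109
```

```text
top tcp px [212.  142.7]
side tcp px [186.1 192.6]
t 11.0 tcp [0.7012 0.1098 0.1513] jaw 109.0 down [ 0.012  0.001 -1.   ] q1,q6 [ 0.05 -1.85] open 0.0258 F [1.3 0.4 0.8]
inc [-0.0012 -0.8095 -0.6156] twist -0.0 or 3.0 | rows>= 7.0 1.0
```

View pics/look_i.png

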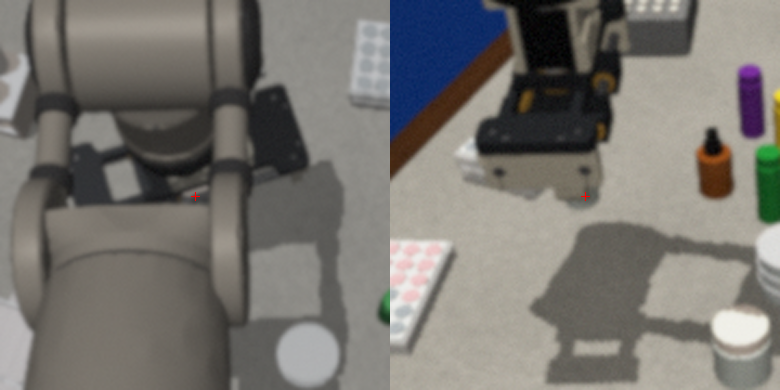

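Emit:
move_arm([
  [0,-0.09,-0.07,0],
  [0,-0.19,-0.14,0],
  [0,-0.29,-0.22,0],
  [0,-0.39,-0.3,0],
  [0,-0.49,-0.37,0],
])

```text
time: 11.62
tool_pos: [0.6206, -0.1253, 0.143]
tool_rot: [2.461, 1.57, 2.792]
contact_force: [0.5, 0.5, -0.2]
opening: 0.026
```

```bash
python3 go.py .5738 -.2765 .15 109
```

```text
t 11.62 tcp [ 0.6206 -0.1253  0.143 ] jaw 109.0 down [-0.001  0.    -1.   ] q1,q6 [-0.32 -2.22] open 0.026 F [ 0.5  0.5 -0.2]
inc [-0.0174 -0.3194 -0.2337] twist -0.0 or 3.0 | rows>= 3.0 1.0
```

Emit:
move_arm([
  [-0.01,-0.1,-0.07,0],
  [-0.01,-0.2,-0.15,0],
  [-0.01,-0.29,-0.21,0],
  [-0.01,-0.319,-0.234,0],
  [-0.01,-0.319,-0.234,0],
])

```text
time: 12.25
tool_pos: [0.5744, -0.2752, 0.1472]
tool_rot: [1.893, 1.57, 2.223]
contact_force: [1.0, -0.3, -0.8]
opening: 0.0256
```

```bash
python3 go.py .5738 -.2765 .0165 109; python3 look.py j
```

```text
t 12.25 tcp [ 0.5744 -0.2752  0.1472] jaw 108.9 down [-0.001  0.001 -1.   ] q1,q6 [-0.57 -2.47] open 0.0256 F [ 1.  -0.3 -0.8]
inc [ 0.3267 -0.0031 -0.0022] twist -0.002 or 2.998 | rows>= 3.0 1.0
top tcp px [410.1 208.2]
side tcp px [322.3  92.2]
```

View pics/look_j.png

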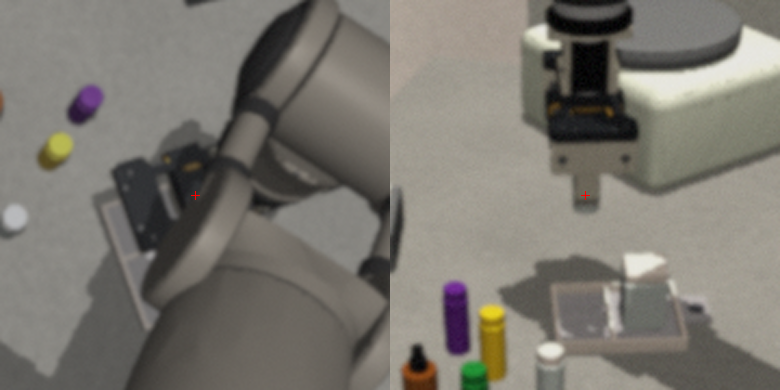

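Emit:
move_arm([
  [0.08,-0.003,0,0],
  [0.16,-0.003,0,0],
  [0.24,-0.003,0,0],
  [0.3,-0.003,0,0],
  [0.31,-0.003,0,0],
])

```text
time: 12.98
tool_pos: [0.5748, -0.2738, 0.0221]
tool_rot: [2.15, 1.567, 2.484]
contact_force: [-0.4, -0.6, -0.8]
opening: 0.0253
```

```bash
python3 look.py k; python3 go.py .5738 -.2765 .016 109
```

```text
top tcp px [392.4 217.5]
side tcp px [320.5 143.4]
t 13.07 tcp [ 0.5757 -0.2751  0.024 ] jaw 109.1 down [-0.  0. -1.] q1,q6 [-0.57 -2.47] open 0.0258 F [0.1 0.2 0.5]
inc [ 0.0201 -0.0019 -0.0057] twist 0.001 or -2.999 | rows>= 1.0 1.0
```

View pics/look_k.png

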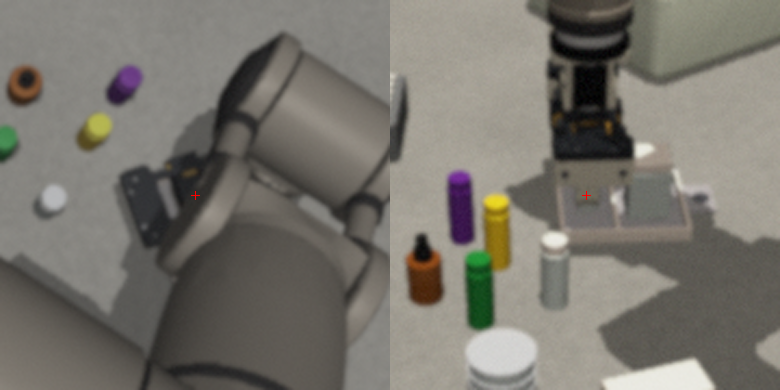

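Emit:
move_arm([
  [0.008,0,0,0],
  [0.015,0,0,0],
  [0.019,0,0,0],
  [0.019,0,0,0],
])

```text
time: 13.58
tool_pos: [0.5751, -0.2762, 0.0163]
tool_rot: [1.139, 1.571, 1.47]
contact_force: [0.5, 0.4, -0.2]
opening: 0.0252
```

Emit:
move_arm([
  [0,0,0,0],
  [0,0,0,0],
  [0,0,0,0],
  [0,0,0,0],
], gripper=0.52)

```text
time: 14.08
tool_pos: [0.5752, -0.2762, 0.0163]
tool_rot: [0.626, 1.571, 0.957]
contact_force: [-0.2, -0.2, -0.3]
opening: 0.0442
```

Emit:
move_arm([
  [-0.04,0,0,0],
  [-0.12,0,0,0],
  [-0.24,0,0,0],
  [-0.35,0,0,0],
  [-0.35,0,0,0],
])

```text
time: 14.7
tool_pos: [0.5772, -0.2774, 0.1621]
tool_rot: [-0.892, 1.561, -0.56]
contact_force: [-0.3, -0.1, -0.5]
opening: 0.0437
```

```bash
python3 look.py l; python3 go.py .438 .013 .15 125.6
```

```text
top tcp px [413.5 205.4]
side tcp px [321.4  85. ]
t 14.8 tcp [ 0.5752 -0.2761  0.1572] jaw 109.0 down [ 0.001 -0.001 -1.   ] q1,q6 [-0.57 -2.47] open 0.0441 F [-0.2 -0.1 -1. ]
inc [ 0.0172  0.7951 -0.0891] twist -0.277 or 2.723 | rows>= 6.0 2.0
```

View pics/look_l.png

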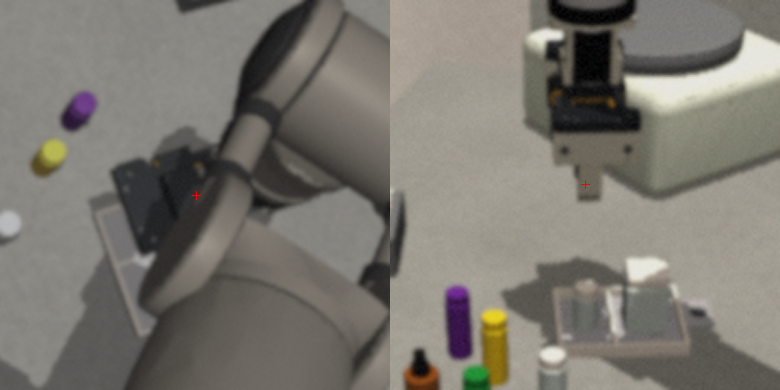

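Emit:
move_arm([
  [0,0.11,-0.01,0],
  [0,0.23,-0.02,-0.05],
  [0,0.36,-0.04,-0.1],
  [0,0.48,-0.05,-0.16],
  [0.01,0.6,-0.07,-0.22],
], gripper=0.3)

```text
time: 15.42
tool_pos: [0.4692, -0.0568, 0.1513]
tool_rot: [2.18, 1.569, 2.744]
contact_force: [0.2, 0.0, -0.1]
opening: 0.0646
```

```bash
python3 go.py .438 .013 .13 125.6
```

```text
t 15.43 tcp [ 0.4692 -0.0568  0.1513] jaw 122.3 down [-0.002  0.001 -1.   ] q1,q6 [-0.28 -2.42] open 0.0646 F [ 0.2  0.  -0.1]
inc [0.0536 0.189  0.0274] twist -0.055 or 2.945 | rows>= 2.0 1.0
```

Emit:
move_arm([
  [0.02,0.09,0.01,-0.03],
  [0.05,0.17,0.02,-0.055],
  [0.053,0.189,0.027,-0.055],
  [0.053,0.189,0.027,-0.055],
  [0.053,0.189,0.027,-0.055],
])

```text
time: 16.05
tool_pos: [0.4402, 0.0106, 0.1312]
tool_rot: [-1.008, 1.57, -0.39]
contact_force: [-0.2, 0.0, 0.2]
opening: 0.0643
```

```bash
python3 look.py m; python3 go.py .438 .013 .018 125.6
```

```text
top tcp px [260.6 277.1]
side tcp px [356.3 190.7]
t 16.15 tcp [0.44   0.0106 0.1312] jaw 125.4 down [ 0.001 -0.    -1.   ] q1,q6 [-0.15 -2.34] open 0.0642 F [-0.1 -0.1 -0.1]
inc [ 0.2831  0.008  -0.0007] twist -0.003 or 2.997 | rows>= 2.0 1.0
```

View pics/look_m.png

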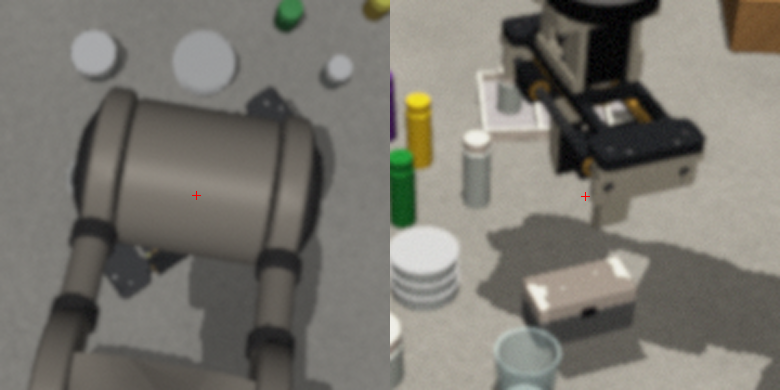

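```bash
python3 -c "
from h import *
w=plane('side',np.array([(356,221),(446,200),(459,228),(365,249)])/2+[150,120]-.25,.046)*1000
print(w.round(1),w.mean(0)); d=w[1]-w[0]+w[2]-w[3]; print(np.degrees(np.arctan2(-d[1],-d[0])))"
```

```text
[[481.4  26. ]
 [411.7 -23.9]
 [394.2   9.1]
 [465.4  57.7]] [438.18486486  17.21579171]
34.94994896051968
```

Consistent (35°). Target centre about (0.438, 0.014).

Emit:
move_arm([
  [0.07,0.009,0,0],
  [0.14,0.009,0,0],
  [0.21,0.009,0,0],
  [0.27,0.009,0,0],
  [0.28,0.009,0,0],
])

```text
time: 16.77
tool_pos: [0.4367, 0.0139, 0.018]
tool_rot: [2.358, 1.568, 2.977]
contact_force: [-0.2, -0.5, 0.6]
opening: 0.0644
```

```bash
python3 look.py n; python3 go.py .438 .013 .018 125.6
```

```text
top tcp px [259.2 280.1]
side tcp px [353.4 242.4]
t 16.88 tcp [0.4376 0.014  0.0192] jaw 125.4 down [-0.  0. -1.] q1,q6 [-0.14 -2.33] open 0.0644 F [-0.3  0.3 -0. ]
inc [ 0.0029 -0.0025 -0.0007] twist -0.003 or 2.997 | rows>= 1.0 1.0
```

View pics/look_n.png

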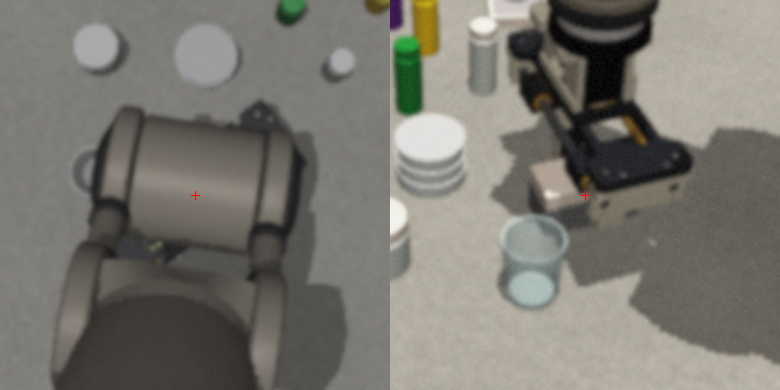

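Emit:
move_arm([
  [0,0,0,0],
  [0,0,0,0],
  [0,0,0,0],
  [0,0,0,0],
  [0,0,0,0],
], gripper=0.64, squeeze=15)

```text
time: 17.5
tool_pos: [0.438, 0.0142, 0.0197]
tool_rot: [-0.756, 1.569, -0.136]
contact_force: [-0.3, -0.2, 7.6]
opening: 0.0401
```

Emit:
move_arm([
  [0,0,0,0],
  [0,0,0,0],
  [-0.08,0,0,0],
  [-0.2,0,0,0],
  [-0.33,0,0,0],
], gripper=1, squeeze=25)

```text
time: 18.12
tool_pos: [0.4366, 0.0145, 0.1521]
tool_rot: [2.281, 1.569, 2.9]
contact_force: [1.0, -0.5, -0.4]
opening: 0.0398
```

```bash
python3 look.py o;python3 go.py .5797 .3002 .15 160.7
```

```text
top tcp px [258.5 278.8]
side tcp px [358.9 182.3]
t 18.23 tcp [0.4402 0.0141 0.1557] jaw 125.5 down [ 0.01  -0.001 -1.   ] q1,q6 [-0.14 -2.33] open 0.0397 F [-0.9 -1.2 -1.8]
inc [0.0168 0.3798 0.6992] twist -0.587 or 2.413 | rows>= 6.0 4.0
```

View pics/look_o.png

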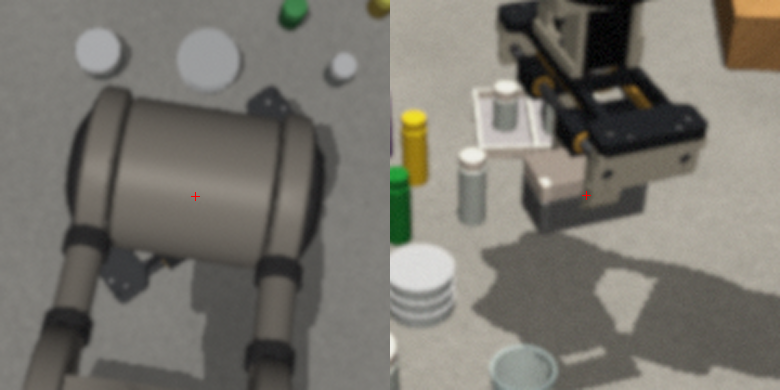

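Emit:
move_arm([
  [0,0.05,0.1,-0.08],
  [0,0.1,0.2,-0.17],
  [0,0.16,0.3,-0.26],
  [0,0.22,0.41,-0.36],
  [0,0.28,0.52,-0.46],
])

```text
time: 18.85
tool_pos: [0.5416, 0.2277, 0.1498]
tool_rot: [2.311, 1.569, -2.868]
contact_force: [1.7, 0.5, -1.3]
opening: 0.04
```

```bash
python3 go.py .5797 .3002 .15 160.7
```

```text
t 18.85 tcp [0.5416 0.2277 0.1498] jaw 153.3 down [-0.002 -0.001 -1.   ] q1,q6 [ 0.27 -2.41] open 0.04 F [ 1.7  0.5 -1.3]
inc [-0.0007 -0.0035  0.2047] twist -0.124 or 2.876 | rows>= 2.0 1.0
```

Emit:
move_arm([
  [0,0,0.08,-0.06],
  [0,-0.003,0.17,-0.124],
  [0,-0.003,0.205,-0.124],
  [0,-0.003,0.205,-0.124],
  [0,-0.003,0.205,-0.124],
])

```text
time: 19.48
tool_pos: [0.5793, 0.2982, 0.1502]
tool_rot: [2.331, 1.569, -2.722]
contact_force: [-0.3, -0.8, -1.4]
opening: 0.0401
```

```bash
python3 go.py .5797 .3002 .0235 160.7;python3 look.py p
```

```text
t 19.48 tcp [0.5793 0.2982 0.1502] jaw 160.5 down [-0.002 -0.001 -1.   ] q1,q6 [ 0.36 -2.44] open 0.0401 F [-0.3 -0.8 -1.4]
inc [3.168e-01 2.000e-04 5.600e-03] twist -0.003 or 2.997 | rows>= 3.0 1.0
top tcp px [110.4 200.4]
side tcp px [202.5 293.3]
```

View pics/look_p.png

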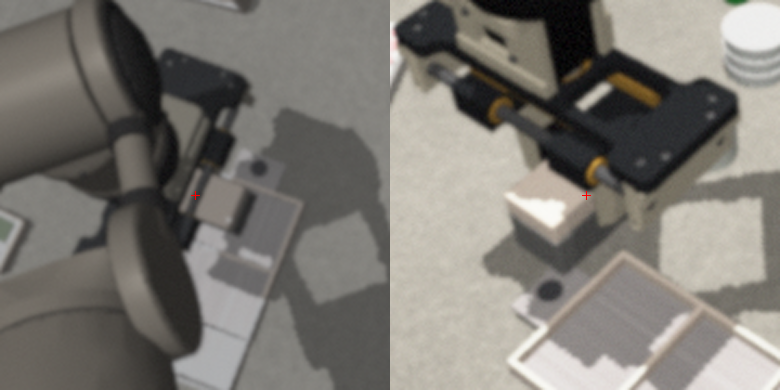

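Emit:
move_arm([
  [0.07,0,0.005,0],
  [0.14,0,0.005,0],
  [0.22,0,0.005,0],
  [0.26,0,0.005,0],
  [0.26,0,0.005,0],
])

```text
time: 20.2
tool_pos: [0.5801, 0.3002, 0.0464]
tool_rot: [2.247, 1.569, -2.805]
contact_force: [-0.4, 0.2, -1.1]
opening: 0.0398
```

```bash
python3 look.py q; python3 go.py .5797 .3002 .0235 160.7
```

```text
top tcp px [124.4 208.9]
side tcp px [210.8 342.6]
t 20.3 tcp [0.5813 0.3009 0.0484] jaw 160.5 down [ 0.002  0.001 -1.   ] q1,q6 [ 0.36 -2.44] open 0.0398 F [-0.1  0.8 -0.4]
inc [ 0.0621  0.0034 -0.003 ] twist -0.003 or 2.997 | rows>= 1.0 1.0
```

View pics/look_q.png

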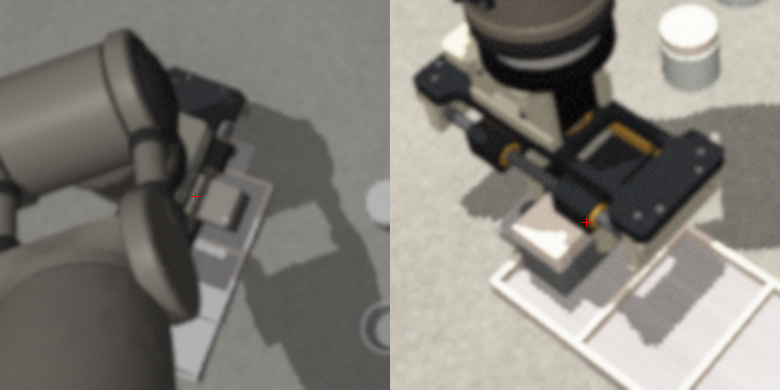

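Emit:
move_arm([
  [0.03,0.002,0,0],
  [0.05,0.003,-0.002,0],
  [0.06,0.003,-0.002,0],
  [0.062,0.003,-0.002,0],
  [0.062,0.003,-0.002,0],
])

```text
time: 20.92
tool_pos: [0.5786, 0.3002, 0.0237]
tool_rot: [2.355, 1.57, -2.697]
contact_force: [-4.9, -2.7, 10.5]
opening: 0.0398
```

```bash
python3 look.py r; python3 go.py .5797 .3002 .0235 160.7
```

```text
top tcp px [127.3 211.3]
side tcp px [213.6 352.2]
t 21.02 tcp [0.5786 0.3002 0.0237] jaw 160.5 down [-0.001 -0.    -1.   ] q1,q6 [ 0.36 -2.44] open 0.0398 F [-6.4 -2.9 10.3]
inc [ 0.0004 -0.0026  0.001 ] twist -0.003 or 2.997 | rows>= 1.0 1.0
```

View pics/look_r.png

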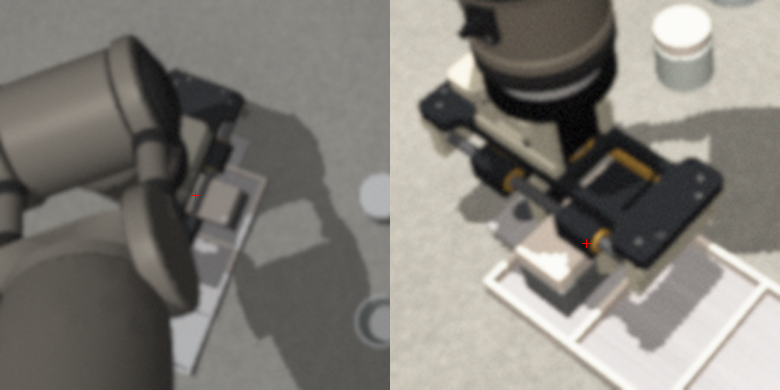

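Emit:
move_arm([
  [0,0,0,0],
  [0,0,0,0],
  [0,0,0,0],
  [0,0,0,0],
], gripper=0.4)

```text
time: 21.52
tool_pos: [0.5792, 0.3004, 0.0221]
tool_rot: [1.901, 1.571, 3.132]
contact_force: [-0.3, -0.6, 0.4]
opening: 0.055
```

Emit:
move_arm([
  [-0.04,0,0,0],
  [-0.12,0,0,0],
  [-0.24,0,0,0],
  [-0.32,0,0,0],
  [-0.32,0,0,0],
])

```text
time: 22.15
tool_pos: [0.581, 0.3011, 0.155]
tool_rot: [-0.863, 1.563, 0.368]
contact_force: [-0.1, -0.2, 0.0]
opening: 0.055
```

```bash
python3 look.py s; python3 go.py .5777 .117 .14 70.7
```

```text
top tcp px [108.2 199. ]
side tcp px [199.8 292.2]
t 22.25 tcp [0.579  0.3003 0.1508] jaw 160.5 down [ 0.001  0.    -1.   ] q1,q6 [ 0.36 -2.44] open 0.0549 F [-0.8 -0.3 -0.7]
inc [ 0.027  -0.1496 -0.4333] twist 1.497 or -1.503 | rows>= 3.0 9.0
```

View pics/look_s.png

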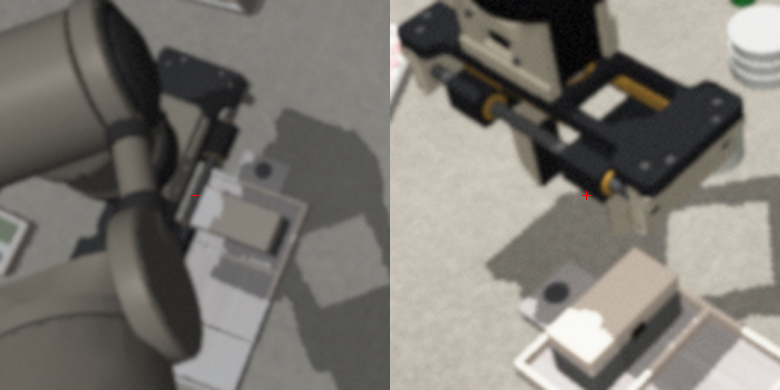

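Emit:
move_arm([
  [0,-0.02,-0.07,0.16],
  [0,-0.05,-0.15,0.33],
  [0,-0.08,-0.23,0.5],
  [0,-0.11,-0.31,0.67],
  [0,-0.13,-0.38,0.84],
], gripper=0.27)

```text
time: 22.88
tool_pos: [0.5767, 0.1383, 0.1488]
tool_rot: [2.913, 1.568, -3.026]
contact_force: [0.2, 0.5, 0.1]
opening: 0.067
```

```bash
python3 go.py .5777 .117 .12 70.7
```

```text
t 22.88 tcp [0.5767 0.1383 0.1488] jaw 109.8 down [-0.003 -0.    -1.   ] q1,q6 [ 0.11 -1.81] open 0.067 F [0.2 0.5 0.1]
inc [ 0.072  -0.0511 -0.0154] twist 0.651 or -2.349 | rows>= 1.0 4.0
```

Emit:
move_arm([
  [0,-0.02,-0.01,0.16],
  [0,-0.05,-0.015,0.33],
  [0.03,-0.051,-0.015,0.5],
  [0.07,-0.051,-0.015,0.651],
  [0.07,-0.051,-0.015,0.651],
])

```text
time: 23.5
tool_pos: [0.5773, 0.1184, 0.12]
tool_rot: [-2.759, 1.566, -3.088]
contact_force: [0.2, 0.5, -0.0]
opening: 0.067
```

Emit:
move_arm([
  [0,0,0,0],
])

```text
time: 23.62
tool_pos: [0.5788, 0.1186, 0.1222]
tool_rot: [-2.817, 1.57, 3.139]
contact_force: [-0.7, 0.1, 0.5]
opening: 0.0668
```

```bash
python3 go.py .5777 .117 .014 70.7; python3 look.py t
```

```text
t 23.62 tcp [0.5788 0.1186 0.1222] jaw 71.2 down [-0.001  0.    -1.   ] q1,q6 [ 0.07 -1.17] open 0.0668 F [-0.7  0.1  0.5]
inc [ 0.2705 -0.0045 -0.0012] twist 0.009 or -2.991 | rows>= 2.0 1.0
top tcp px [206.4 204.7]
side tcp px [254.  220.5]
```

View pics/look_t.png

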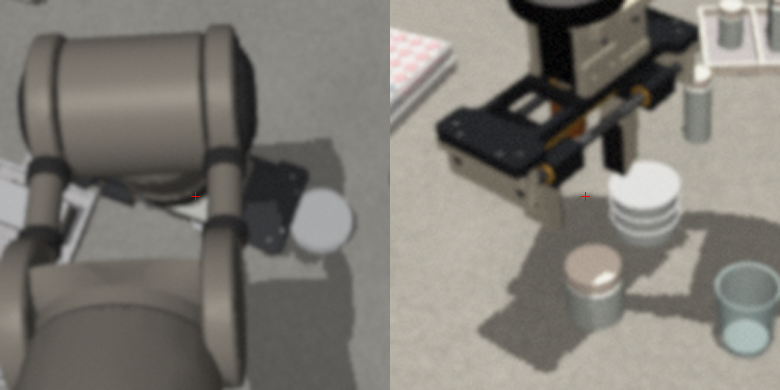

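Emit:
move_arm([
  [0.07,-0.004,0,0.009],
  [0.14,-0.004,0,0.009],
  [0.2,-0.004,0,0.009],
  [0.26,-0.004,0,0.009],
  [0.268,-0.004,0,0.009],
])

```text
time: 24.35
tool_pos: [0.5776, 0.117, 0.014]
tool_rot: [-2.763, 1.568, -3.101]
contact_force: [-0.6, -0.5, 0.1]
opening: 0.0669
```

```bash
python3 look.py u; python3 go.py .5777 .117 .014 70.7
```

```text
top tcp px [212.7 213.9]
side tcp px [258.9 267.7]
t 24.45 tcp [0.5787 0.1171 0.0156] jaw 70.6 down [ 0.  0. -1.] q1,q6 [ 0.07 -1.16] open 0.0667 F [-0.1  0.1  0.4]
inc [ 0.0039 -0.001  -0.0023] twist -0.002 or 2.998 | rows>= 1.0 1.0
```

View pics/look_u.png

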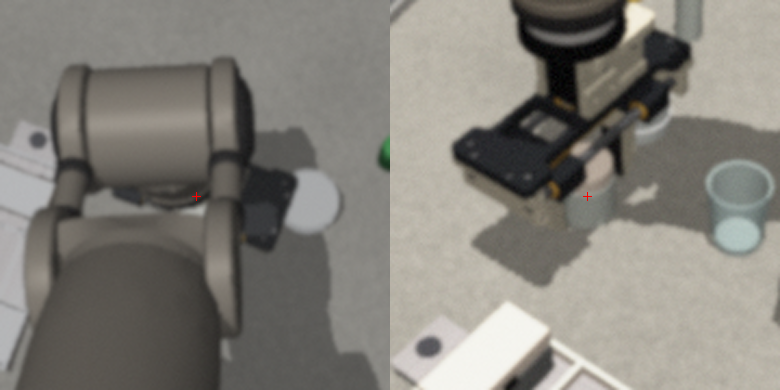

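Jar sits between the fingers (px ~590,205), dishes clear. Close and lift.

Emit:
move_arm([
  [0,0,0,0],
  [0,0,0,0],
  [0,0,0,0],
  [0,0,0,0],
  [0,0,0,0],
], gripper=0.57, squeeze=15)

```text
time: 25.08
tool_pos: [0.5788, 0.117, 0.0159]
tool_rot: [0.363, 1.57, 0.023]
contact_force: [-0.3, -0.8, 4.7]
opening: 0.0455
```

Emit:
move_arm([
  [0,0,0,0],
  [0,0,0,0],
  [-0.08,0,0,0],
  [-0.2,0,0,0],
  [-0.33,0,0,0],
], gripper=1, squeeze=25)

```text
time: 25.7
tool_pos: [0.5777, 0.117, 0.1477]
tool_rot: [-2.854, 1.569, 3.089]
contact_force: [1.1, 0.2, -1.0]
opening: 0.0453
```

```bash
python3 look.py v;python3 go.py .5098 .3246 .15 70.7
```

```text
top tcp px [205.6 202.9]
side tcp px [254.  207.6]
t 25.8 tcp [0.5815 0.1174 0.1531] jaw 70.5 down [ 0.011  0.001 -1.   ] q1,q6 [ 0.07 -1.16] open 0.0455 F [ 1.6 -0.1 -0.8]
inc [ 0.0063  0.4286 -0.3418] twist -0.003 or 2.997 | rows>= 4.0 1.0
```

View pics/look_v.png

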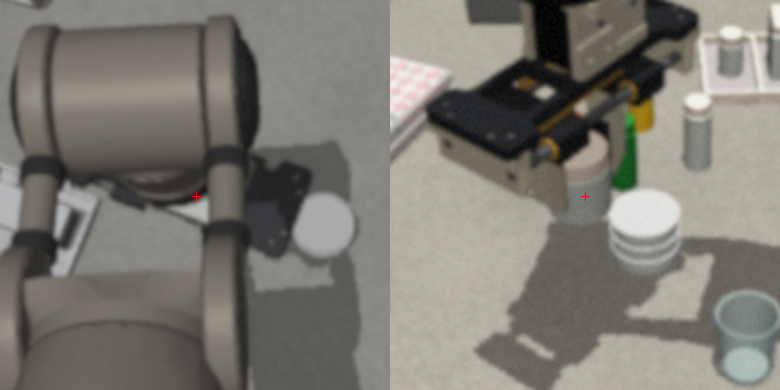

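Emit:
move_arm([
  [0,0.1,-0.08,0],
  [0,0.21,-0.17,0],
  [0,0.32,-0.26,0],
  [0,0.428,-0.335,0],
  [0,0.428,-0.335,0],
])

```text
time: 26.42
tool_pos: [0.507, 0.3263, 0.1458]
tool_rot: [-2.897, 1.569, 3.051]
contact_force: [0.5, -0.1, -0.6]
opening: 0.0455
```

Emit:
move_arm([
  [0,0,0,0],
  [0,0,0,0],
])

```text
time: 26.68
tool_pos: [0.5095, 0.3218, 0.1467]
tool_rot: [-2.139, 1.57, -2.481]
contact_force: [0.6, 0.1, -0.7]
opening: 0.0455
```

```bash
python3 look.py w;python3 go.py .5098 .3246 .0195 70.7
```

```text
top tcp px [ 96.3 236.9]
side tcp px [246.9 322.5]
t 26.77 tcp [0.5097 0.3218 0.147 ] jaw 70.4 down [-0. -0. -1.] q1,q6 [ 0.44 -0.79] open 0.0452 F [ 0.3  0.1 -1.3]
inc [ 0.3187  0.0067 -0.002 ] twist -0.005 or 2.995 | rows>= 3.0 1.0
```

View pics/look_w.png

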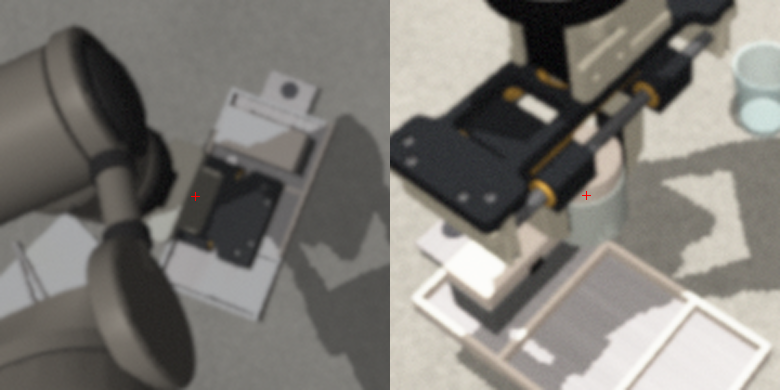

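Emit:
move_arm([
  [0.07,0.006,0,0],
  [0.14,0.006,0,0],
  [0.21,0.006,0,0],
  [0.255,0.006,0,0],
  [0.255,0.006,0,0],
])

```text
time: 27.4
tool_pos: [0.5095, 0.3246, 0.044]
tool_rot: [-2.374, 1.568, -2.714]
contact_force: [-0.0, 0.2, -1.0]
opening: 0.0455
```

```bash
python3 look.py x;python3 go.py .5098 .3246 .0195 70.7
```

```text
top tcp px [111.2 242.2]
side tcp px [251.6 371.3]
t 27.5 tcp [0.5106 0.3254 0.046 ] jaw 70.5 down [ 0.001  0.001 -1.   ] q1,q6 [ 0.44 -0.79] open 0.0453 F [ 0.5  0.9 -1.2]
inc [ 0.0661 -0.0027 -0.0014] twist -0.003 or 2.997 | rows>= 1.0 1.0
```

View pics/look_x.png

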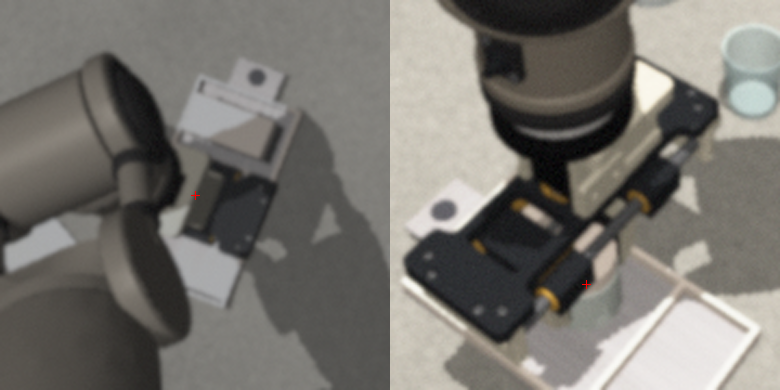

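Emit:
move_arm([
  [0.03,-0.002,0,0],
  [0.055,-0.002,0,0],
  [0.066,-0.002,0,0],
  [0.066,-0.002,0,0],
])

```text
time: 28.0
tool_pos: [0.5092, 0.3244, 0.0198]
tool_rot: [-2.135, 1.57, -2.474]
contact_force: [-4.3, -1.5, 11.0]
opening: 0.0454
```

Emit:
move_arm([
  [0,0,0,0],
  [0,0,0,0],
  [0,0,0,0],
  [0,0,0,0],
], gripper=0.36)

```text
time: 28.5
tool_pos: [0.5097, 0.3246, 0.0185]
tool_rot: [-3.087, 1.571, 2.856]
contact_force: [0.7, 0.3, -0.3]
opening: 0.0584
```

Emit:
move_arm([
  [-0.04,0,0,0],
  [-0.12,0,0,0],
  [-0.24,0,0,0],
  [-0.35,0,0,0],
  [-0.35,0,0,0],
])

```text
time: 29.12
tool_pos: [0.5118, 0.3257, 0.1641]
tool_rot: [0.789, 1.561, 0.449]
contact_force: [-0.8, -0.5, -0.2]
opening: 0.0585
```

```bash
python3 look.py y;python3 go.py .5635 -.1195 .16 70.7
```

```text
top tcp px [ 91.2 234.6]
side tcp px [242.9 315.5]
t 29.23 tcp [0.5097 0.3246 0.1596] jaw 70.5 down [ 0.001  0.001 -1.   ] q1,q6 [ 0.44 -0.79] open 0.0588 F [-0.  -0.2  0.7]
inc [-0.0015 -1.002   0.497 ] twist -0.003 or 2.997 | rows>= 8.0 1.0
```

View pics/look_y.png

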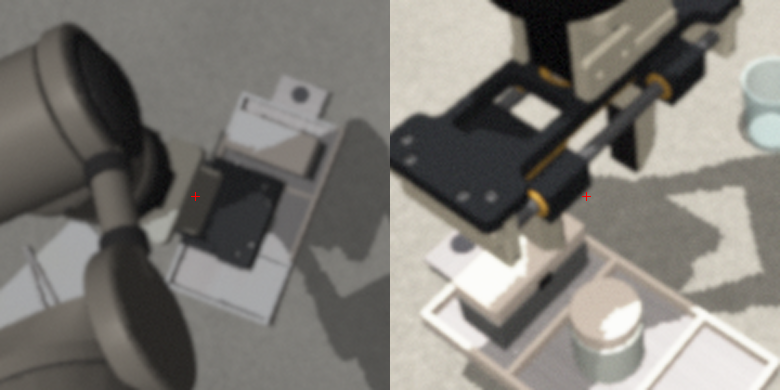

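```bash
python3 -c "
from h import *
print(plane('top',np.array([(480,102),(570,92)])/2.05+[70,140],.074))
print(plane('side',np.array([(242,107),(259,54)])/2+[150,120],.074))"
```

```text
[[ 0.62184074 -0.07601688]
 [ 0.63394608 -0.16762648]]
[[ 0.61809322 -0.06805659]
 [ 0.63168429 -0.15935134]]
```

Emit:
move_arm([
  [0,-0.13,0.06,0],
  [0,-0.26,0.13,0],
  [0,-0.39,0.19,0],
  [0,-0.52,0.26,0],
  [0,-0.65,0.32,0],
], gripper=0.44)

```text
time: 29.85
tool_pos: [0.543, 0.0349, 0.1574]
tool_rot: [-2.909, 1.568, 3.034]
contact_force: [1.1, -1.0, -0.5]
opening: 0.0512
```

```bash
python3 go.py .5635 -.1185 .14 70.7
```

```text
t 29.85 tcp [0.543  0.0349 0.1574] jaw 70.5 down [-0.002  0.    -1.   ] q1,q6 [-0.08 -1.31] open 0.0512 F [ 1.1 -1.  -0.5]
inc [ 0.0433 -0.3445  0.1764] twist -0.003 or 2.997 | rows>= 3.0 1.0
```

Emit:
move_arm([
  [0.01,-0.12,0.06,0],
  [0.02,-0.24,0.12,0],
  [0.03,-0.34,0.176,0],
  [0.04,-0.344,0.176,0],
  [0.04,-0.344,0.176,0],
])

```text
time: 30.48
tool_pos: [0.5631, -0.1157, 0.1413]
tool_rot: [3.004, 1.567, 2.664]
contact_force: [-0.9, -1.0, -0.0]
opening: 0.0517
```

```bash
python3 look.py z;python3 go.py .5635 -.1185 .027 70.7
```

```text
top tcp px [327.7 213.1]
side tcp px [305.9 134.6]
t 30.57 tcp [ 0.5637 -0.115   0.1423] jaw 70.6 down [-0.001  0.001 -1.   ] q1,q6 [-0.33 -1.57] open 0.0516 F [ 0.2 -1.2  1.3]
inc [ 0.2881 -0.0085  0.0027] twist -0.002 or 2.998 | rows>= 2.0 1.0
```

View pics/look_z.png

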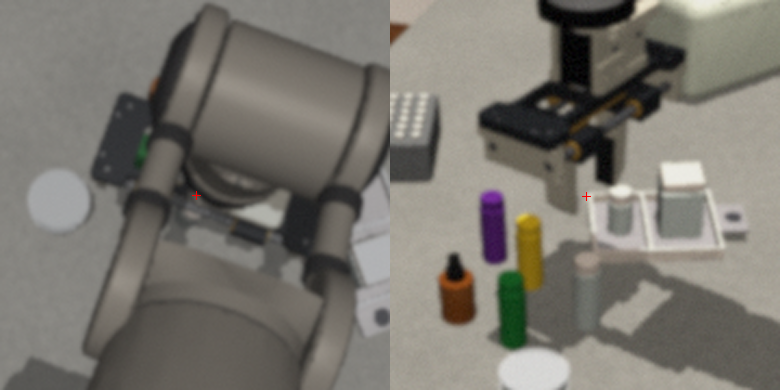

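Emit:
move_arm([
  [0,-0.008,0.002,0],
  [0.06,-0.008,0.002,0],
  [0.12,-0.008,0.002,0],
  [0.15,-0.008,0.002,0],
  [0.15,-0.008,0.002,0],
])

```text
time: 31.2
tool_pos: [0.5636, -0.1192, 0.0823]
tool_rot: [3.048, 1.569, 2.709]
contact_force: [-0.0, 0.8, -0.8]
opening: 0.0514
```

```bash
python3 look.py A;python3 go.py .5635 -.1185 .027 70.7
```

```text
top tcp px [325.6 217.4]
side tcp px [306.  159.8]
t 31.3 tcp [ 0.5644 -0.1197  0.0835] jaw 70.5 down [ 0.001 -0.    -1.   ] q1,q6 [-0.34 -1.57] open 0.0517 F [ 0.1 -0.3 -0.7]
inc [ 0.1413  0.0019 -0.0033] twist -0.003 or 2.997 | rows>= 1.0 1.0
```

View pics/look_A.png

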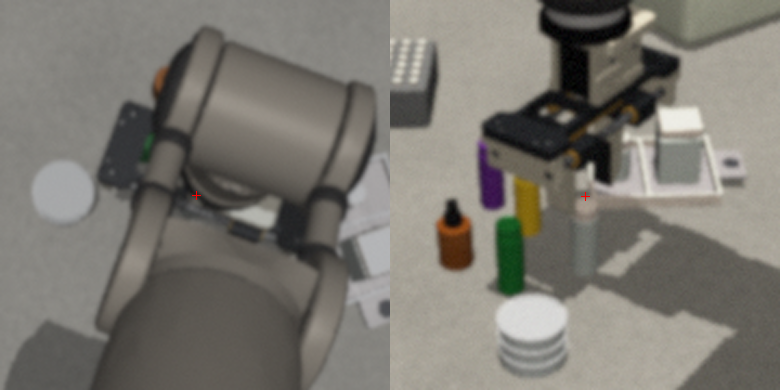

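Vial (px ~585,205 in the side crop) is under and between the fingers; continue.

Emit:
move_arm([
  [0.04,0.002,-0.002,0],
  [0.09,0.002,-0.002,0],
  [0.13,0.002,-0.002,0],
  [0.14,0.002,-0.002,0],
  [0.14,0.002,-0.002,0],
])

```text
time: 31.92
tool_pos: [0.5634, -0.1186, 0.0266]
tool_rot: [2.58, 1.571, 2.24]
contact_force: [0.0, 0.1, 0.6]
opening: 0.0515
```

```bash
python3 look.py B;python3 go.py .5635 -.1185 .027 70.7
```

```text
top tcp px [322.  221.3]
side tcp px [305.9 182.9]
t 32.02 tcp [ 0.5638 -0.1188  0.0273] jaw 70.5 down [ 0.001 -0.    -1.   ] q1,q6 [-0.34 -1.57] open 0.0514 F [-0.3 -0.3  0.3]
inc [ 0.0007  0.0004 -0.0011] twist -0.003 or 2.997 | rows>= 1.0 1.0
```

View pics/look_B.png

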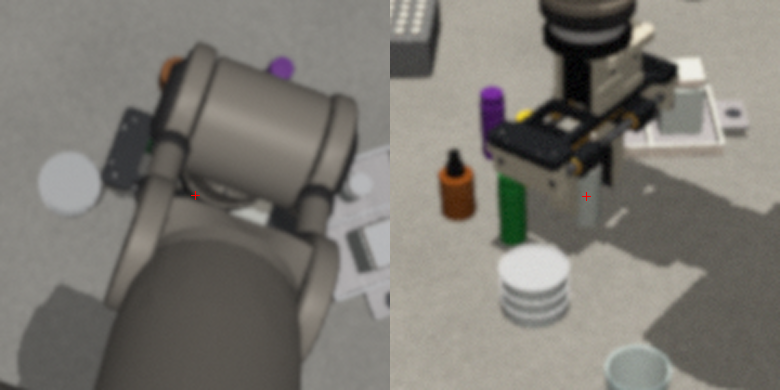

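Emit:
move_arm([
  [0,0,0,0],
  [0,0,0,0],
  [0,0,0,0],
  [0,0,0,0],
  [0,0,0,0],
], gripper=0.78, squeeze=12)

```text
time: 32.65
tool_pos: [0.5635, -0.1187, 0.0269]
tool_rot: [0.155, 1.57, -0.185]
contact_force: [0.0, 0.2, 2.2]
opening: 0.0255
```

Emit:
move_arm([
  [0,0,0,0],
  [0,0,0,0],
  [-0.08,0,0,0],
  [-0.2,0,0,0],
  [-0.35,0,0,0],
], gripper=1)

```text
time: 33.28
tool_pos: [0.5624, -0.1184, 0.1668]
tool_rot: [3.107, 1.567, 2.767]
contact_force: [1.2, 0.1, -0.3]
opening: 0.026
```

```bash
python3 look.py C;python3 go.py .4485 .3461 .16 70.7
```

```text
top tcp px [330.9 211.3]
side tcp px [306.7 122. ]
t 33.38 tcp [ 0.5667 -0.1197  0.1733] jaw 70.5 down [ 0.012 -0.004 -1.   ] q1,q6 [-0.34 -1.57] open 0.0257 F [ 0.7 -0.9  0.4]
inc [ 0.0252  0.9995 -0.667 ] twist -0.003 or 2.997 | rows>= 8.0 1.0
```

View pics/look_C.png

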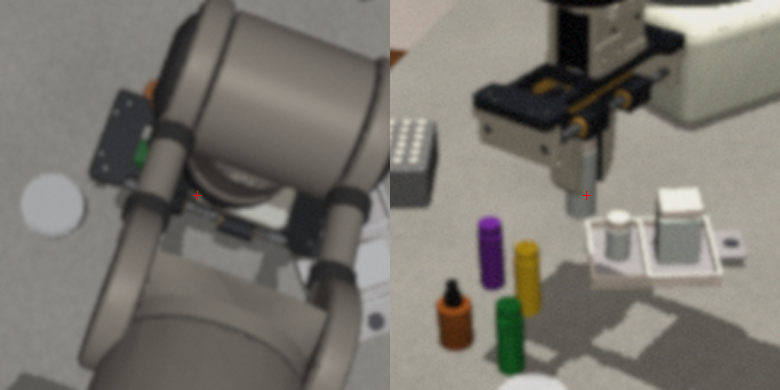

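Emit:
move_arm([
  [0,0.1,-0.07,0],
  [0,0.2,-0.13,0],
  [0,0.31,-0.2,0],
  [0,0.43,-0.28,0],
  [0,0.55,-0.36,0],
])

```text
time: 34.0
tool_pos: [0.5, 0.1383, 0.1659]
tool_rot: [-2.841, 1.57, 3.102]
contact_force: [-0.2, 0.1, -0.2]
opening: 0.0257
```

```bash
python3 go.py .4485 .3461 .16 70.7
```

```text
t 34.0 tcp [0.5    0.1383 0.1659] jaw 70.5 down [-0.001  0.    -1.   ] q1,q6 [ 0.12 -1.11] open 0.0257 F [-0.2  0.1 -0.2]
inc [ 0.0148  0.4467 -0.2947] twist -0.003 or 2.997 | rows>= 4.0 1.0
```

Emit:
move_arm([
  [0,0.12,-0.08,0],
  [0,0.23,-0.15,0],
  [0,0.34,-0.22,0],
  [0.01,0.43,-0.29,0],
  [0.01,0.447,-0.295,0],
])

```text
time: 34.62
tool_pos: [0.4475, 0.3468, 0.1613]
tool_rot: [-2.53, 1.569, -2.867]
contact_force: [0.8, -0.8, 0.0]
opening: 0.0256
```

Emit:
move_arm([
  [0,0,0,0],
  [0,0,0,0],
])

```text
time: 34.88
tool_pos: [0.4497, 0.3435, 0.1625]
tool_rot: [-1.78, 1.57, -2.121]
contact_force: [0.0, 0.4, 0.2]
opening: 0.0258
```

```bash
python3 look.py D;python3 go.py .4485 .3461 .031 70.7
```

```text
top tcp px [ 79.9 268.1]
side tcp px [288.1 341.3]
t 34.98 tcp [0.4498 0.3435 0.1628] jaw 70.4 down [ 0. -0. -1.] q1,q6 [ 0.52 -0.71] open 0.0258 F [-0.1 -0.  -0.8]
inc [ 0.3294  0.005  -0.0053] twist -0.005 or 2.995 | rows>= 3.0 1.0
```

View pics/look_D.png

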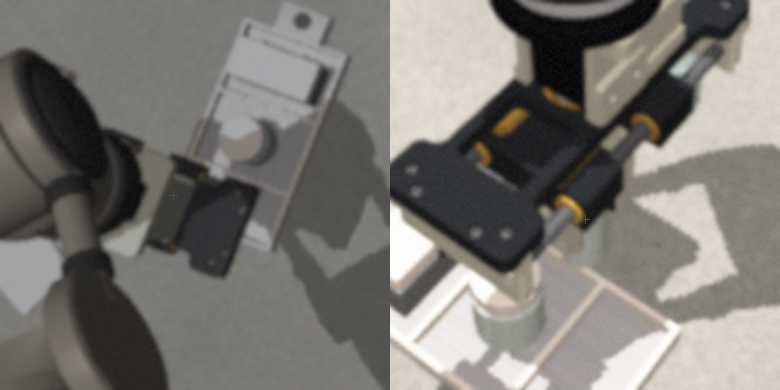

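Emit:
move_arm([
  [0.07,0.005,-0.005,0],
  [0.14,0.005,-0.005,0],
  [0.21,0.005,-0.005,0],
  [0.26,0.005,-0.005,0],
  [0.26,0.005,-0.005,0],
])

```text
time: 35.6
tool_pos: [0.4476, 0.346, 0.0575]
tool_rot: [-2.285, 1.568, -2.626]
contact_force: [0.3, -0.8, -0.8]
opening: 0.0259
```

```bash
python3 look.py E;python3 go.py .4485 .3461 .031 70.7
```

```text
top tcp px [ 97.2 271.5]
side tcp px [290.5 392.5]
t 35.7 tcp [0.4488 0.347  0.0594] jaw 70.5 down [ 0.001  0.001 -1.   ] q1,q6 [ 0.52 -0.71] open 0.0259 F [ 0.5 -0.2 -0.7]
inc [ 0.0711 -0.0023  0.    ] twist -0.004 or 2.996 | rows>= 1.0 1.0
```

View pics/look_E.png

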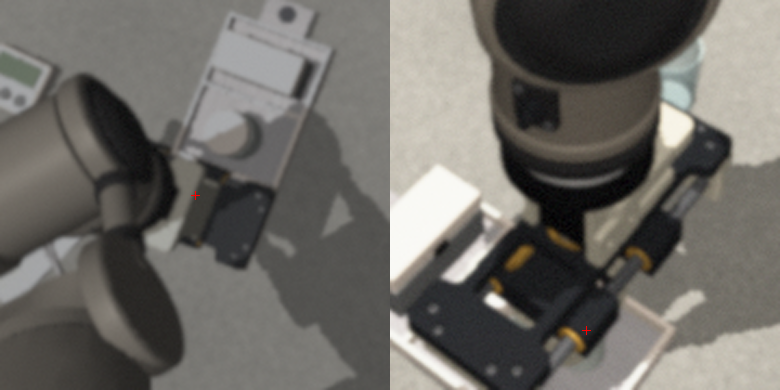

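Emit:
move_arm([
  [0.03,-0.002,0,0],
  [0.055,-0.002,0,0],
  [0.068,-0.002,0,0],
  [0.071,-0.002,0,0],
  [0.071,-0.002,0,0],
])

```text
time: 36.33
tool_pos: [0.4476, 0.3463, 0.0306]
tool_rot: [-1.989, 1.57, -2.329]
contact_force: [-1.9, -0.7, 4.9]
opening: 0.0258
```

Emit:
move_arm([
  [0,0,0,0],
  [0,0,0,0],
  [0,0,0,0],
  [0,0,0,0],
], gripper=0.52)

```text
time: 36.83
tool_pos: [0.4478, 0.3465, 0.0303]
tool_rot: [1.698, 1.571, 1.358]
contact_force: [0.6, 0.1, -0.6]
opening: 0.0442
```

Emit:
move_arm([
  [-0.04,0,0,0],
  [-0.12,0,0,0],
  [-0.24,0,0,0],
  [-0.35,0,0,0],
  [-0.4,0,0,0],
])

```text
time: 37.45
tool_pos: [0.4487, 0.347, 0.1946]
tool_rot: [0.871, 1.565, 0.531]
contact_force: [0.6, 0.2, 0.0]
opening: 0.0439
```

```bash
python3 look.py F;python3 go.py .25 .42 .22 70.7;python3 go.py .3 .3 .22 70.7
```

```text
top tcp px [ 71.3 267.8]
side tcp px [287.4 326.6]
t 37.55 tcp [0.449  0.3472 0.1941] jaw 70.5 down [ 0.006  0.003 -1.   ] q1,q6 [ 0.52 -0.71] open 0.0441 F [ 0.5  0.2 -0.3]
inc [-0.0669  0.0061 -0.5295] twist -0.003 or 2.997 | rows>= 4.0 1.0
t 37.55 tcp [0.449  0.3472 0.1941] jaw 70.5 down [ 0.006  0.003 -1.   ] q1,q6 [ 0.52 -0.71] open 0.0441 F [ 0.5  0.2 -0.3]
inc [-0.0672 -0.2351 -0.3116] twist -0.003 or 2.997 | rows>= 3.0 1.0
```

View pics/look_F.png

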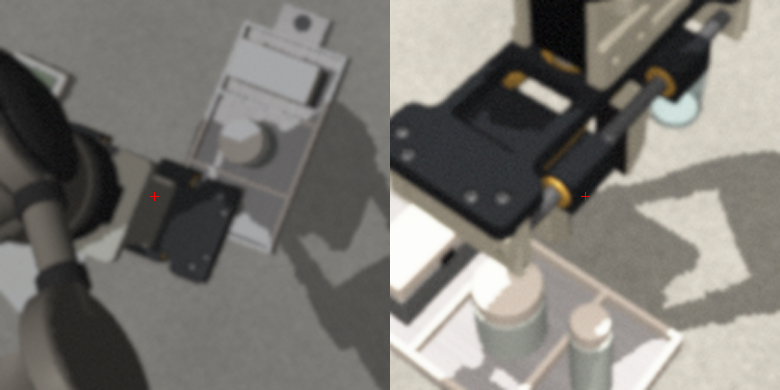

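Tall vial stands in the far compartment. Back the arm away toward the start for a final check.

Emit:
move_arm([
  [-0.02,0,-0.12,0],
  [-0.04,0,-0.25,0],
  [-0.06,0,-0.38,0],
  [-0.06,0,-0.5,0],
  [-0.06,0,-0.6,0],
])

```text
time: 38.17
tool_pos: [0.2195, 0.4264, 0.2139]
tool_rot: [-2.012, 1.57, -2.352]
contact_force: [0.2, 0.1, -0.4]
opening: 0.0445
```

Emit:
move_arm([
  [0,0.05,-0.1,0],
  [0,0.1,-0.2,0],
  [0,0.1,-0.2,0],
  [0,0.1,-0.2,0],
])

```text
time: 38.67
tool_pos: [0.1595, 0.4902, 0.2137]
tool_rot: [-1.416, 1.569, -1.756]
contact_force: [-0.2, -0.2, 0.9]
opening: 0.044
```

Run:
```python
from h import *
for n in('top','side'):
    im=robot.read_camera(n)[:,:,::-1]; cv2.imwrite(f'pics/fin_{n}.png',cv2.resize(im,(760,570),interpolation=2))
print(robot.observe()['contact_force'],robot.observe()['tool_pos'])
```

```text
[-0.76569868 -0.75516326 -0.29904509] [0.16013685 0.49003389 0.21404185]
```

View pics/fin_top.png

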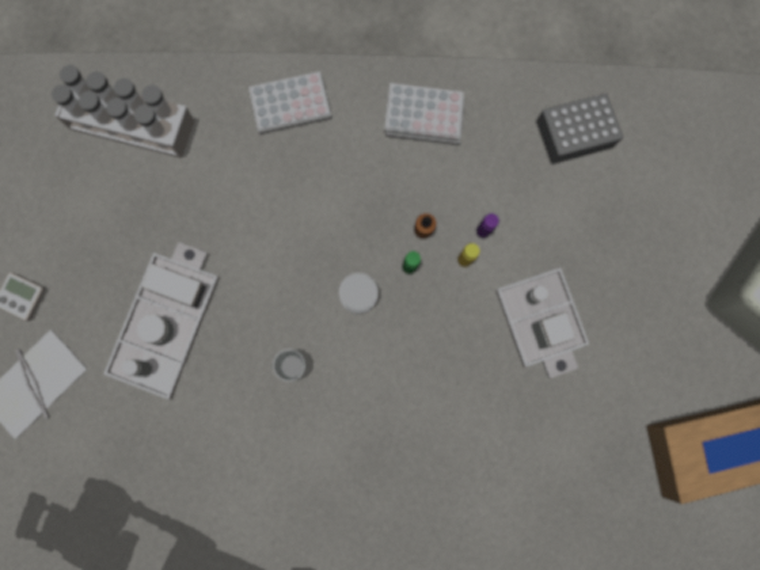

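View pics/fin_side.png

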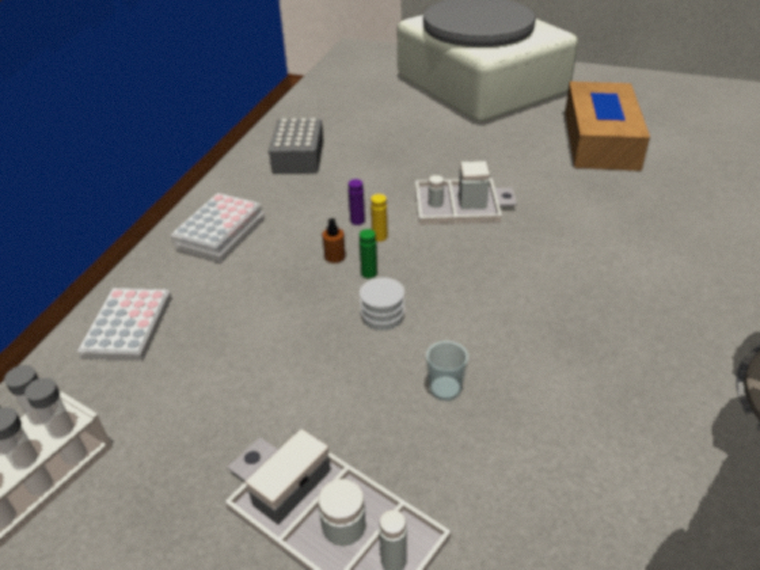

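```bash
python3 - <<'E'
import cv2,numpy as np
a=cv2.imread('pics/fin_top.png');b=cv2.imread('pics/fin_side.png')
cv2.imwrite('pics/z2.png',np.hstack([cv2.resize(a[235:405,95:225],None,fx=2.8,fy=2.8,interpolation=2),cv2.resize(b[420:570,220:460],None,fx=1.6,fy=1.6,interpolation=2).repeat(1,0)[:240] if 0 else cv2.resize(b[420:570,220:460],(420,476))]))
E
cat > chk.py <<'E'
from h import *
from meas import A,B
o=cv2.imread('pics/top0.png').astype(int); im=robot.read_camera('top')[:,:,::-1].astype(int)
for n,(x,y,z) in dict(dish=(.572,.01,.045),).items(): pass
for n,u,v in(('dropper',314,165),('beaker',215,268),('dish',264,216)):
    print(n,'mean diff',abs(o-im)[v-16:v+17,u-16:u+17].mean().round(2))
import sys
def tf(T,w):
    c,th,_=T; d=np.array(w)-c; return np.round([d[0]*np.cos(th)+d[1]*np.sin(th),-d[0]*np.sin(th)+d[1]*np.cos(th)],1)
print('box',[tf(A,p) for p in plane('top',np.array([(152,263.5),(202,285),(195,305),(145,283)])*560/760,.05)*1000])
print('squat',tf(A,plane('top',[np.array((151.5,328))*560/760],.056)[0]*1000),'tall',tf(A,plane('top',[np.array((130,366))*560/760],.078)[0]*1000))
print('sq',tf(B,plane('top',[np.array((557.5,330))*560/760],.07)[0]*1000),'short',tf(B,plane('top',[np.array((539,294))*560/760],.052)[0]*1000))
E
python3 chk.py|tail -6
```

```text
dropper mean diff 1.09
beaker mean diff 1.11
dish mean diff 1.18
box [array([-82.2, -39.9]), array([-77.9,  46.6]), array([-45.4,  48.3]), array([-50.1, -38.2])]
squat [10.7  0.6] tall [73.8 -0.8]
sq [-27.3   3.4] short [34.7  5.7]
```

View pics/z2.png

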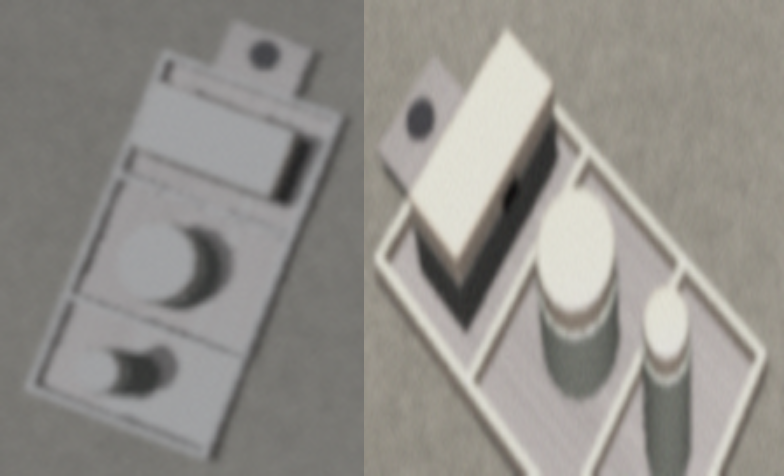

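```bash
python3 -c "
from cell import robot
print(robot.hand_in(), robot.observe()['time'])"
```

```text
the job is handed in; nothing more can be done
the job is handed in; nothing more can be done
```

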